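# Uncover the registration bed and seat the carrier plates on their ball mounts

### The job

Get the stencil registration bed ready: for each plywood carrier plate on the table, lift the dust cover off a station of the bed and set that cover upright on the table top, then lower the plate on to the station's three balls, narrow end towards the robot, and press it past the spring rollers until it sits fully home and level. Every plate needs a station of its own, any will do; a station that gets no plate must end up with a dust cover over its balls. Let go of everything and leave the roll core, the nearest paint bottle and the teal tub where they stand.

Things in the scene. Friction and masses are not known exactly. Their poses are not given: they have to be found in the camera images.
- bed: fixed aluminium registration bed, 184 (x) x 340 (y) mm, top 18 mm above the table; origin on the table under its centre, x away from the robot, y left. Three equal stations along y at -115, 0, +115 mm; a tapered dark pad shows how a plate lies, narrow end to -x. Each has three fixed 16 mm balls with tops 20 mm above the bed: at station x -38, y 0 and x 36, y +-26 mm. No plate at the start
- station_0 (a point): right-hand (bed y -115 mm) station: where a plate's origin lies, 11.3 mm above the bed's top, and the frame it takes (axes as the bed's) when fully home. At station x +-61 mm, 26 mm above this point, a 20 mm spring roller (axis along y) is pushed inwards with 5 to 7 N and yields outwards up to 8 mm; the roller housings, x +-76 to 90 mm, stand 64 mm above the table
- station_1 (a point): middle station: where a plate's origin lies, 11.3 mm above the bed's top, and the frame it takes (axes as the bed's) when fully home. At station x +-61 mm, 26 mm above this point, a 20 mm spring roller (axis along y) is pushed inwards with 5 to 7 N and yields outwards up to 8 mm; the roller housings, x +-76 to 90 mm, stand 64 mm above the table
- station_2 (a point): left-hand (bed y +115 mm) station: where a plate's origin lies, 11.3 mm above the bed's top, and the frame it takes (axes as the bed's) when fully home. At station x +-61 mm, 26 mm above this point, a 20 mm spring roller (axis along y) is pushed inwards with 5 to 7 N and yields outwards up to 8 mm; the roller housings, x +-76 to 90 mm, stand 64 mm above the table
- plate_a: loose plywood carrier plate (one may be absent; all alike), 0.35 kg: slab 110 (x) x 90 (y) mm, narrow end (46 mm) at -x, z 12 to 20 mm, a round 8 mm steel bar across each end; wooden grip rail on top along x, 60 x 14 mm, z 20 to 52 mm, over the origin. Four short feet; origin at their level. Three V grooves below fit the balls, catching them to about 5 mm off-centre
- plate_a_nose (a point): middle of the narrow end of plate_a, 50 mm to -x of its origin; to the front when home. Lowered over a station, the end bars meet the rollers 20 mm above home; held level and pushed down with 10 to 20 N they pass them 10 mm above home, then the rollers press on the bars from above and pull the released plate home. If one end stays up on its roller, push that end of the rail
- plate_b: loose plywood carrier plate (one may be absent; all alike), 0.35 kg: slab 110 (x) x 90 (y) mm, narrow end (46 mm) at -x, z 12 to 20 mm, a round 8 mm steel bar across each end; wooden grip rail on top along x, 60 x 14 mm, z 20 to 52 mm, over the origin. Four short feet; origin at their level. Three V grooves below fit the balls, catching them to about 5 mm off-centre
- plate_b_nose (a point): middle of the narrow end of plate_b, 50 mm to -x of its origin; to the front when home. Lowered over a station, the end bars meet the rollers 20 mm above home; held level and pushed down with 10 to 20 N they pass them 10 mm above home, then the rollers press on the bars from above and pull the released plate home. If one end stays up on its roller, push that end of the rail
- plate_c: loose plywood carrier plate (one may be absent; all alike), 0.35 kg: slab 110 (x) x 90 (y) mm, narrow end (46 mm) at -x, z 12 to 20 mm, a round 8 mm steel bar across each end; wooden grip rail on top along x, 60 x 14 mm, z 20 to 52 mm, over the origin. Four short feet; origin at their level. Three V grooves below fit the balls, catching them to about 5 mm off-centre
- plate_c_nose (a point): middle of the narrow end of plate_c, 50 mm to -x of its origin; to the front when home. Lowered over a station, the end bars meet the rollers 20 mm above home; held level and pushed down with 10 to 20 N they pass them 10 mm above home, then the rollers press on the bars from above and pull the released plate home. If one end stays up on its roller, push that end of the rail
- cover_0: loose grey dust cover (three alike), bridge-shaped, 94 (x) x 84 (y) mm, 3 mm walls along both sides, ends open, 0.14 kg, origin at the centre of its lower rim; flat top at z 27 mm, grip rail on it along x, 50 x 14 mm, z 27 to 58 mm. At the start one stands on the bed over the balls of each station (origin 11.3 mm below the station point), about 4 mm clear of the rollers
- cover_1: loose grey dust cover (three alike), bridge-shaped, 94 (x) x 84 (y) mm, 3 mm walls along both sides, ends open, 0.14 kg, origin at the centre of its lower rim; flat top at z 27 mm, grip rail on it along x, 50 x 14 mm, z 27 to 58 mm. At the start one stands on the bed over the balls of each station (origin 11.3 mm below the station point), about 4 mm clear of the rollers
- cover_2: loose grey dust cover (three alike), bridge-shaped, 94 (x) x 84 (y) mm, 3 mm walls along both sides, ends open, 0.14 kg, origin at the centre of its lower rim; flat top at z 27 mm, grip rail on it along x, 50 x 14 mm, z 27 to 58 mm. At the start one stands on the bed over the balls of each station (origin 11.3 mm below the station point), about 4 mm clear of the rollers
- core: bystander: standing card roll core, 47 mm wide, 87 mm high; origin under its centre
- bottle: bystander: small paint bottle with a black cap, 43 mm wide, 98 mm high, in front of the other bottles; origin under its centre
- tub: bystander: cut-down teal tub, about 100 mm wide, 72 mm high; origin under its centre
There are look-alikes about, which are no part of the job. What is shaped like the plate_a but red is not meant.

How it is judged:
By the outcome, as a careful person would: the job done as asked, in the order asked, and still so for the second after the job is handed in, with the robot touching nothing.
Of plate_a, plate_b, plate_c only 2 to 3 are there at a start; the rules pass over those that are not, and their reading is None.
At some moment in a run one of plate_a, plate_b, plate_c may be knocked a few centimetres aside while the robot is not near it.
Once in a run the grip may slacken for a moment while it holds something.
It also fails if it takes over 210 s, if anything falls off the work surface, if the arm or the gripper's body presses on something with over 40 N, if the wrist force passes 120 N, or if a joint passes its speed limit or range.

### The arm

A 6-joint arm with a two-finger parallel gripper is mounted at the origin on a cart in front of the work surface, level with it; the furniture and walls round the work are solid. World frame = base frame: x ahead of the robot, y to its left, z up, the work surface at z = 0. Lengths are in mm, angles in rad, forces in N, time in s.
With the tool pointing down it reaches from about 350 to 775 mm from the base axis. Payload 7.3 kg.
Tool frame: the origin (TCP) lies midway between the tips of the shut fingers; the grasp point (between the pads) lies 19 mm behind it; x points along the fingers, y is the direction in which the jaws open and shut, and the axes are right-handed (so a half turn about x gives the same grasp; the last joint's range is limited). The gripper opens to 92 mm and grips with 3 to 60 N. Pads are 19 mm wide; open, the fingers measure 130 mm over their backs; the gripper's body (75 mm by 190 mm) begins 47 mm behind the grasp point.
Start: joints at [0.979, 0.342, 1.524, -0, 1.275, -0.146], TCP at [226.358, 473.716, 226.741] pointing down, gripper open.
Joint ranges: [-2.53, 2.53], [-0.77, 2.02], [0.04, 2.7], [-1, 4.14], [0.28, 2.66], [-3.11, 3.11]. Speed limits (rad/s): [2.57, 2.57, 3.14, 3.14, 3.14, 3.14].

### API

Orientations are given as [roll, pitch, yaw] about the fixed x, y, z axes, in that order (R = Rz(yaw) Ry(pitch) Rx(roll)).
In Python, from plant import bot gives the robot as it stands. The module is installed in compiled form; this text tells all that it offers.
- The arm moves only by the shell command python3 -m handwheel 'ROWS' [OPENING]. ROWS is JSON, a list that holds one entry, the list of rows, each a list of 4 numbers: the shift along the tool's x, y, z in cm, then the turn about the tool's x in rad. A call has 1 to 8 rows; each row shifts and turns the commanded pose from where the row before left it, along the tool's axes as they then stand; what a row does not reach is not made up. A row lasts 1/12 s, in which the tool goes at most 41.7 mm and 7.16 degrees, less where a joint would pass 70% of its speed; a pose out of reach is approached as far as the arm can. A call is refused whole if a number of a shift passes 4.17 or a number of a turn 0.125, either way. A call with a gripper value outside its range is refused whole. OPENING is the opening, from 0 (shut) to 1 (fully open), set as the call begins (- or left out, the last holds). The fingers move at their own pace and stop on an object; the grip force is fixed at half the most. Time passes only in rows, so rows that do not move let the fingers close. It gives the time, the measured TCP pose, the force and the opening at its end, in the units of the state.
- bot.get_obs(): the state, without advancing time (a new reading comes with each control period).
- bot.capture(name): name is "scene" or "top"; returns (picture, depth): 420x560x3 uint8, red, green, blue; 420x560 float32, mm along the optical axis (not along the pixel's ray), 0 where there is no reading.
- bot.camera_model(name): a dict with "fx", "fy", "cx", "cy" (pixels), "dist_coeffs" ([k1, k2, p1, p2, k3] as OpenCV has them; the pictures are not rectified), "position" and "rotation" of the camera in the world. Camera axes: x right, y down, z forward; pixel columns grow to the right and rows downward; lengths in mm; the calibration is good to about 2 mm. A picture is of the moment at which its call begins. camera_model takes no time and is no camera call.
- bot.close_job(): hands the job in, once; it reports no verdict.
Trained networks look in the newest picture that a camera, given by its name, has taken for a name from the list of things; names that differ only in an ending like _2 or _b are one class to them, and where a whole thing is asked for, a point or a joint stands for the part that bears it (a point fixed in the world has none). Each returns a list of dicts, best first, with "conf" (0 to 1); they miss things now and then, are a little off and sometimes report something else, mostly with a low value. They report only what shows in the picture. A call takes as long as a camera call. They do not tell look-alikes from the thing itself.
- bot.find_in(camera, label): "bbox" ([left, top, width, height] in pixels, round what is visible of it).
- bot.spot_point(camera, label): "point" ([column, row] in pixels: a listed point, or the origin of a listed thing).
The state is a dict: "time": time; "joint_positions": joint angles; "dq": joint speeds; "tau": joint torques, N m; "tool_pos": TCP position; "tcp_rot": TCP orientation; "contact_force": force on the tool from outside, world axes, zero at the start; "moment": the same for the moment, N m; "grip_width": finger opening in mm.
Only numpy, scipy, OpenCV 4.12 (cv2) and the standard library are available. Lean on these libraries where they do the work, as an engineer would, in place of code of your own. Each camera call takes 0.05 s, during which the arm holds its last target.

## Working session

There is one attempt and no reset: what is moved stays moved. The work goes in short steps, Python scripts to look and compute and a shell command to move; the robot and the scene stay as the last step left them, time stands still between calls to the robot, and variables do not carry over. Pictures are saved under pics/ and viewed, and the job is handed in when it is done.

```bash
mkdir -p pics
cat > h.py <<'E'
import numpy as np, cv2
from plant import bot
def snap(cam,fn):
    p,d=bot.capture(cam); cv2.imwrite(f'pics/{fn}.png',p[:,:,::-1]); np.save(f'pics/{fn}_d.npy',d); np.save(f'pics/{fn}_p.npy',p); return p,d
def K(m): return np.array([[m['fx'],0,m['cx']],[0,m['fy'],m['cy']],[0,0,1.]])
def rot(m):
    R=np.array(m['rotation'],float)
    if R.shape==(3,3): return R
    from scipy.spatial.transform import Rotation as Ro
    return Ro.from_euler('xyz',R).as_matrix() if R.size==3 else Ro.from_quat(R).as_matrix()
def ray(cam,uv):
    m=bot.camera_model(cam); q=cv2.undistortPoints(np.array(uv,float).reshape(-1,1,2),K(m),np.array(m['dist_coeffs'],float)).reshape(-1,2)
    return np.array(m['position'],float),np.c_[q,np.ones(len(q))]@rot(m).T
def onz(cam,uv,z):
    o,r=ray(cam,uv); return o+r*((z-o[2])/r[:,2])[:,None]
def dep(cam,uv,d):
    o,r=ray(cam,uv); uv=np.array(uv).reshape(-1,2).round().astype(int); return o+r*d[uv[:,1],uv[:,0]][:,None]
def proj(cam,P):
    m=bot.camera_model(cam);R=rot(m);P=np.array(P,float).reshape(-1,3)
    pc=(P-np.array(m['position'],float))@R
    return cv2.projectPoints(pc,np.zeros(3),np.zeros(3),K(m),np.array(m['dist_coeffs'],float))[0].reshape(-1,2)
E
python3 - <<'E'
from h import *
np.set_printoptions(precision=3,suppress=True)
for c in('scene','top'):
    print(c,bot.camera_model(c)); snap(c,c+'0')
    for l in('plate_a','plate_a_nose','cover_0','bed','station_1','core','bottle','tub'):
        try:
            if l not in('station_1',): print(l,'bb',[(np.round(x['bbox']).tolist(),round(x['conf'],2)) for x in bot.find_in(c,l)])
            print(l,'pt',[(np.round(x['point'],1).tolist(),round(x['conf'],2)) for x in bot.spot_point(c,l)])
        except Exception as e: print(l,e)
o=bot.get_obs();print(o)
E
```

```text
scene {'fx': 450.1789868757664, 'fy': 450.1789868757664, 'cx': 263.015006886497, 'cy': 204.28230609758947, 'dist_coeffs': array([-0.08,  0.  ,  0.  ,  0.  ,  0.  ]), 'position': array([-207.981, -725.038,  708.081]), 'rotation': array([-2.154, -0.007, -0.876])}
plate_a bb [([300.0, 266.0, 61.0, 42.0], 0.83), ([186.0, 206.0, 47.0, 34.0], 0.56)]
plate_a pt [([323.7, 291.7], 0.86), ([212.2, 227.0], 0.74), ([253.5, 252.1], 0.72)]
plate_a_nose bb [([189.0, 209.0, 41.0, 32.0], 0.9), ([371.0, 248.0, 23.0, 38.0], 0.74), ([236.0, 232.0, 44.0, 27.0], 0.62)]
plate_a_nose pt [([237.0, 249.3], 0.87), ([223.8, 232.9], 0.77)]
cover_0 bb [([244.0, 166.0, 44.0, 36.0], 0.97), ([306.0, 201.0, 49.0, 33.0], 0.84), ([277.0, 180.0, 42.0, 33.0], 0.84), ([366.0, 248.0, 28.0, 40.0], 0.35)]
cover_0 pt [([264.3, 186.1], 0.72), ([300.5, 199.3], 0.65), ([330.3, 221.2], 0.61)]
bed bb [([228.0, 163.0, 132.0, 84.0], 0.67)]
bed pt [([293.4, 207.1], 0.94)]
station_1 pt [([264.6, 185.9], 0.87), ([329.2, 219.2], 0.82), ([291.0, 199.4], 0.79)]
core bb [([368.0, 247.0, 26.0, 41.0], 0.85)]
core pt [([377.7, 282.9], 0.68), 
[... 1435 characters left out ...]
400.6, 217.7], 0.69), ([360.8, 248.9], 0.33)]
bottle bb [([165.0, 208.0, 14.0, 17.0], 0.62)]
bottle pt [([176.8, 217.1], 0.66)]
tub bb [([191.0, 151.0, 36.0, 30.0], 0.91), ([282.0, 161.0, 27.0, 35.0], 0.49)]
tub pt [([210.5, 167.8], 0.97), ([361.1, 250.3], 0.2)]
{'time': 1.6, 'joint_positions': array([ 0.979,  0.342,  1.524,  0.   ,  1.275, -0.146]), 'dq': array([ 0.   ,  0.001,  0.001, -0.   ,  0.   ,  0.   ]), 'tau': array([  0.001, -43.113, -24.448,   0.072,   0.048,  -0.   ]), 'tool_pos': array([226.359, 473.728, 226.741]), 'tcp_rot': array([1.621, 1.571, 1.176]), 'contact_force': array([ 0.905,  0.633, -0.074]), 'moment': array([ 0.021,  0.004, -0.01 ]), 'grip_width': 91.66191489024308}
```

Run:
```python
import cv2,numpy as np
t=cv2.imread('pics/top0.png');s=cv2.imread('pics/scene0.png')
cv2.imwrite('pics/top0c.png',cv2.resize(t[130:290,150:430],None,fx=2.85,fy=2.85,interpolation=cv2.INTER_CUBIC))
cv2.imwrite('pics/sc0c.png',cv2.resize(s[140:340,140:420],None,fx=2.85,fy=2.85,interpolation=cv2.INTER_CUBIC))
```

```text
(no output)
```

View pics/top0.png

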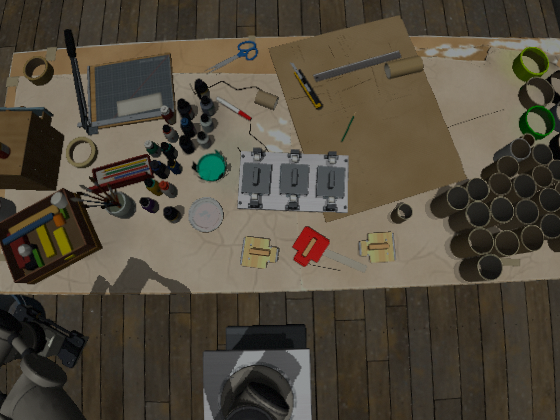

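View pics/top0c.png

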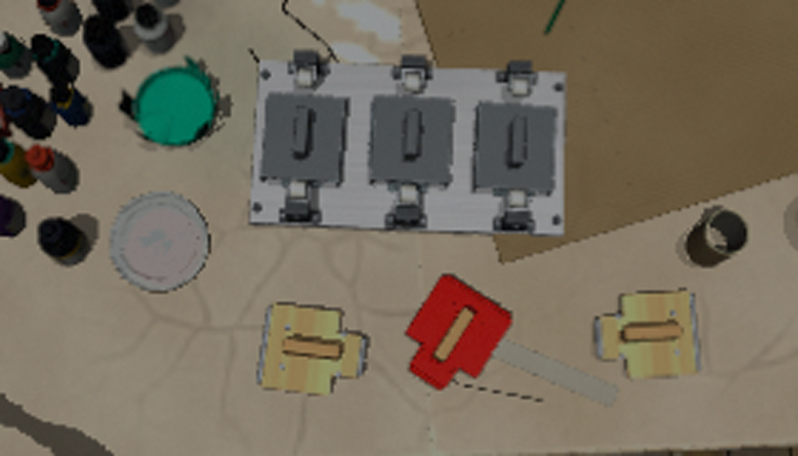

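View pics/sc0c.png

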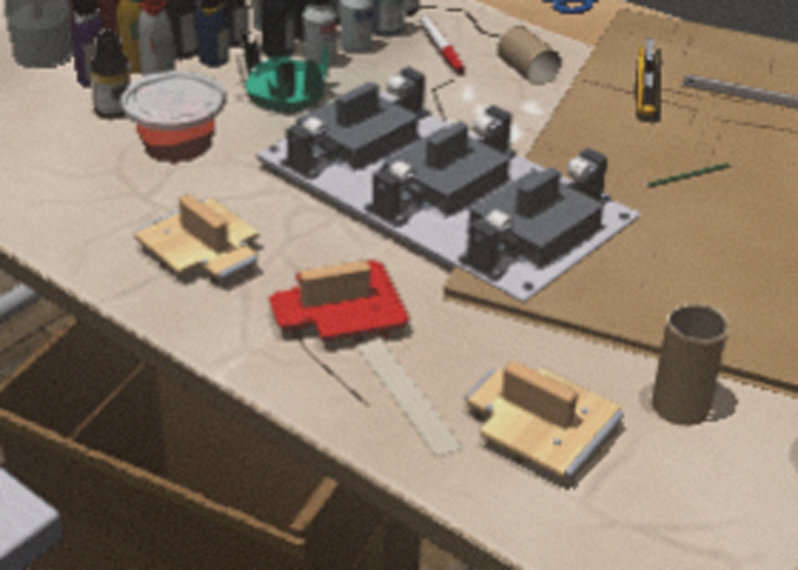

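Up is +x and left is +y in the top picture. Two plywood plates show, at top px (260,252) and (378,247). The red look-alike is at (311,246), and the bed with three covers is at about (294,181). Next I measure poses.

```bash
cat >> h.py <<'E'
def cloud(cam,d):
    h,w=d.shape; u,v=np.meshgrid(np.arange(w),np.arange(h)); o,r=ray(cam,np.c_[u.ravel(),v.ravel()].astype(float))
    P=(o+r*d.ravel()[:,None]).reshape(h,w,3); P[d==0]=np.nan; return P
def box(P,m):
    q=P[m][:,:2].astype(np.float32); r=cv2.minAreaRect(q); return r
def rails(cam,P,zlo,zhi,roi,mina=15):
    m=(P[:,:,2]>zlo)&(P[:,:,2]<zhi)&(P[:,:,0]>roi[0])&(P[:,:,0]<roi[1])&(P[:,:,1]>roi[2])&(P[:,:,1]<roi[3])
    n,l,s,c=cv2.connectedComponentsWithStats(m.astype(np.uint8)); out=[]
    for i in range(1,n):
        if s[i,4]>=mina:
            k=l==i; q=P[k]; mu=q.mean(0); w,V=np.linalg.eigh(np.cov((q-mu)[:,:2].T)); a=V[:,1]; L=(q-mu)[:,:2]@V
            out.append((int(s[i,4]),c[i].round(1).tolist(),mu.round(1).tolist(),round(float(np.degrees(np.arctan(a[1]/a[0]))),1),np.ptp(L,axis=0).round(0).tolist()))
    return out
E
python3 - <<'E'
from h import *
np.set_printoptions(precision=2,suppress=True)
d=np.load('pics/top0_d.npy'); P=cloud('top',d)
for uv in [(330,230),(225,240),(345,270),(430,250),(300,217),(400,150),(243,205),(345,205)]: print(uv,P[uv[1],uv[0]])
print('cover rails'); [print(x) for x in rails('top',P,66,82,(350,650,-400,250))]
print('plate rails'); [print(x) for x in rails('top',P,42,60,(150,460,-500,250))]
print('tall'); [print(x) for x in rails('top',P,30,130,(150,620,-500,350),40)]
# bed outline
m=(P[:,:,2]>12)&(P[:,:,2]<24); m&=(np.indices(m.shape)[0]>140)&(np.indices(m.shape)[0]<220)&(np.indices(m.shape)[1]>230)&(np.indices(m.shape)[1]<360)
print('bed',box(P,m), m.sum())
o=bot.get_obs()
from scipy.spatial.transform import Rotation as Ro
print(Ro.from_euler('xyz',o['tcp_rot']).as_matrix())
# top view roster of free spots
for uv in [(190,245),(200,265),(340,250),(430,260),(360,200),(225,285),(560-130,285),(311,246),(207,214),(401,212)]: print(uv,P[uv[1],uv[0]])
E
```

```text
(330, 230) [ 503.21 -234.41   -1.71]
(225, 240) [480.67  89.79   0.8 ]
(345, 270) [ 378.79 -274.38    2.04]
(430, 250) [ 430.61 -543.      2.44]
(300, 217) [ 546.31 -143.     -0.66]
(400, 150) [ 751.1  -469.24   15.87]
(243, 205) [585.26  31.57  18.49]
(345, 205) [ 577.19 -282.49   16.02]
cover rails
(28, [294.0, 181.3], [641.5, -125.9, 75.6], -4.8, [12.0, 17.0])
(44, [331.0, 182.5], [635.3, -236.0, 74.7], -1.7, [13.0, 27.0])
(19, [254.9, 181.5], [644.3, -9.9, 74.6], -80.2, [11.0, 13.0])
(23, [170.5, 188.8], [629.6, 243.3, 74.2], -14.5, [8.0, 27.0])
(25, [172.5, 213.4], [555.3, 236.3, 71.5], -33.0, [11.0, 29.0])
plate rails
(74, [307.8, 248.9], [442.0, -160.7, 51.6], -37.2, [15.0, 47.0])
(98, [378.4, 246.3], [443.4, -371.0, 50.1], -88.4, [14.0, 59.0])
(101, [258.8, 251.8], [437.4, -16.7, 51.0], 81.1, [14.0, 60.0])
tall
(180, [293.7, 197.8], [596.6, -124.1, 52.9], -33.0, [74.0, 71.0])
(299, [330.6, 197.2], [595.7, -235.2, 50.5], -18.8, [84.0, 71.0])
(145, [255.5, 198.4], [596.9, -9.7, 57.1], -32.4, [56.0, 64.0])
(203, [148.0, 203.5], [585.6, 309.1, 78.8], -31.0, [34.0, 40.0])
(1002, [
[... 213 characters left out ...]
447.7, -164.4, 51.2], -34.3, [14.0, 60.0])
(107, [378.0, 246.5], [442.9, -369.9, 48.9], -87.8, [15.0, 59.0])
(106, [258.9, 251.9], [437.1, -16.9, 50.3], 81.0, [14.0, 60.0])
bed ((668.22265625, -143.50587463378906), (376.8373718261719, 256.1169738769531), 86.50700378417969) 4184
[[ 0.    0.43  0.9 ]
 [ 0.    0.9  -0.43]
 [-1.    0.   -0.  ]]
(190, 245) [467.46 197.61   3.82]
(200, 265) [405.88 167.33  -1.15]
(340, 250) [ 440.13 -261.95    2.17]
(430, 260) [ 399.66 -540.19    3.42]
(360, 200) [ 592.4  -330.68   12.43]
(225, 285) [343.69  90.65   0.78]
(430, 285) [ 323.27 -536.69   -3.52]
(311, 246) [ 450.05 -170.38   54.12]
(207, 214) [552.24 134.71  63.11]
(401, 212) [ 553.15 -460.6    -0.29]
```

```bash
cat >> h.py <<'E'
from scipy.optimize import minimize
def rect(x0,x1,y0,y1,z): return np.array([[x0,y0,z],[x1,y0,z],[x1,y1,z],[x0,y1,z]],float)
BED=[rect(-92,92,-170,170,18)]
COVER=[rect(-47,47,-42,42,27),rect(-25,25,-7,7,58)]
PLATE=[rect(-30,30,-7,7,52)]
def place(poly,p):
    c,s=np.cos(p[2]),np.sin(p[2]); q=poly.copy(); q[:,0]=p[0]+c*poly[:,0]-s*poly[:,1]; q[:,1]=p[1]+s*poly[:,0]+c*poly[:,1]; q[:,2]+=p[3] if len(p)>3 else 0; return q
def samp(q,n=40):
    t=np.linspace(0.04,.96,n)[:,None]; return np.concatenate([q[i]*(1-t)+q[(i+1)%len(q)]*t for i in range(len(q))])
def fit(cams,imgs,polys,p0,z=0,rng=(8,8,.08)):
    G={}
    for c in cams:
        g=cv2.GaussianBlur(imgs[c].astype(np.float32),(0,0),.8); gx=cv2.Sobel(g,cv2.CV_32F,1,0);gy=cv2.Sobel(g,cv2.CV_32F,0,1)
        G[c]=np.minimum(np.sqrt(gx**2+gy**2).max(2),150)
    def cost(p):
        s=0
        for c in cams:
            for q in polys:
                uv=proj(c,samp(place(q,[p[0],p[1],p[2],z]))).astype(np.float32)
                s-=cv2.remap(G[c],uv[None,:,0],uv[None,:,1],cv2.INTER_LINEAR).mean()
        return s
    best=None
    for dx in np.linspace(-rng[0],rng[0],7):
        for dy in np.linspace(-rng[1],rng[1],7):
            for da in np.linspace(-rng[2],rng[2],5):
                v=cost([p0[0]+dx,p0[1]+dy,p0[2]+da])
                if best is None or v<best[0]: best=(v,[p0[0]+dx,p0[1]+dy,p0[2]+da])
    r=minimize(cost,best[1],method='Nelder-Mead',options=dict(initial_simplex=np.array(best[1])+np.array([[0,0,0],[1.5,0,0],[0,1.5,0],[0,0,.015]])))
    return r.x,-r.fun
def draw(img,cam,polys,p,z,col=(255,0,255)):
    for q in polys: cv2.polylines(img,[(proj(cam,place(q,[*p,z]))*8).round().astype(np.int32)],True,col,1,cv2.LINE_AA,3)
E
python3 - <<'E'
from h import *
np.set_printoptions(precision=3,suppress=True)
I={c:np.load(f'pics/{c}0_p.npy') for c in('top','scene')}
out={c:cv2.resize(I[c],None,fx=1,fy=1)[:,:,::-1].copy() for c in I}
def go(name,polys,p0,z):
    for cams in (['top'],['scene'],['top','scene']):
        p,s=fit(cams,I,polys,p0,z); print(name,cams,p,round(s,1))
    for c in out: draw(out[c],c,polys,p,z)
    return p
b=go('bed',BED,[640,-122,-.02],0)
c,s=np.cos(b[2]),np.sin(b[2])
for i,y in enumerate((-115,0,115)): 
    st=[b[0]-s*y,b[1]+c*y,b[2]]; print('st',i,np.array(st)); go('cover%d'%i,COVER,st,18)
go('pL',PLATE,[437,-17,np.radians(81)],0)
go('pR',PLATE,[443,-370,np.radians(-88)],0)
cv2.imwrite('pics/t0f.png',cv2.resize(out['top'][140:280,220:420],None,fx=4,fy=4))
cv2.imwrite('pics/s0f.png',cv2.resize(out['scene'][150:320,170:370],None,fx=3.5,fy=3.5))
E
```

```text
bed ['top'] [ 658.561 -125.662   -0.068] 118.4
bed ['scene'] [ 646.341 -124.252   -0.06 ] 122.9
bed ['top', 'scene'] [ 657.131 -125.514   -0.056] 245.4
st 0 [ 650.674 -240.333   -0.056]
cover0 ['top'] [ 642.118 -234.128   -0.079] 176.4
cover0 ['scene'] [ 648.411 -236.542   -0.109] 266.4Traceback (most recent call last):
  File "<stdin>", line 13, in <module>
  File "<stdin>", line 7, in go
  File "h.py", line 60, in fit
    v=cost([p0[0]+dx,p0[1]+dy,p0[2]+da])
  File "h.py", line 53, in cost
    uv=proj(c,samp(place(q,[p[0],p[1],p[2],z]))).astype(np.float32)
       ~~~~^^^^^^^^^^^^^^^^^^^^^^^^^^^^^^^^^^^^^
  File "h.py", line 19, in proj
    m=bot.camera_model(cam);R=rot(m);P=np.array(P,float).reshape(-1,3)
ValueError: time passes only in moves, steps and waits
```

```bash
python3 - <<'E'
import re
s=open('h.py').read()
s=s.replace("def K(m)","import functools\n@functools.lru_cache(None)\ndef CM(c): return bot.camera_model(c)\ndef K(m)",1).replace("m=bot.camera_model(cam)","m=CM(cam)")
open('h.py','w').write(s)
E
cat > m1.py <<'E'
from h import *
np.set_printoptions(precision=3,suppress=True)
I={c:np.load(f'pics/{c}0_p.npy') for c in('top','scene')}
out={c:cv2.resize(I[c],None,fx=1,fy=1)[:,:,::-1].copy() for c in I}
def go(name,polys,p0,z,rng):
    for cams in (['top'],['scene'],['top','scene']):
        p,s=fit(cams,I,polys,p0,z,rng); print(name,cams,p,round(s,1))
    for c in out: draw(out[c],c,polys,p,z)
    return p
b=go('bed',BED,[650,-124,-.05],0,(15,10,.06))
c,s=np.cos(b[2]),np.sin(b[2])
for i,y in enumerate((-115,0,115)): 
    st=[b[0]-s*y,b[1]+c*y,b[2]]; print('st',i,np.array(st)); go('cover%d'%i,COVER,st,18,(6,6,.05))
go('pL',PLATE,[437,-17,np.radians(81)],0,(8,8,.08))
go('pR',PLATE,[443,-370,np.radians(-88)],0,(8,8,.08))
cv2.imwrite('pics/t0f.png',cv2.resize(out['top'][140:280,220:420],None,fx=4,fy=4))
cv2.imwrite('pics/s0f.png',cv2.resize(out['scene'][150:320,170:370],None,fx=3.5,fy=3.5))
E
python3 m1.py
```

```text
bed ['top'] [ 658.575 -125.571   -0.068] 118.4
bed ['scene'] [ 655.066 -123.629   -0.022] 129.7
bed ['top', 'scene'] [ 657.369 -125.519   -0.057] 245.4
st 0 [ 650.816 -240.332   -0.057]
cover0 ['top'] [ 642.291 -234.104   -0.08 ] 176.4
cover0 ['scene'] [ 648.486 -236.491   -0.109] 266.4
cover0 ['top', 'scene'] [ 647.886 -235.973   -0.106] 435.0
st 1 [ 657.369 -125.519   -0.057]
cover1 ['top'] [ 652.249 -124.973   -0.051] 175.2
cover1 ['scene'] [ 661.197 -126.206   -0.1  ] 288.1
cover1 ['top', 'scene'] [ 658.705 -125.503   -0.076] 446.0
st 2 [663.923 -10.706  -0.057]
cover2 ['top'] [658.125 -15.552  -0.157] 189.8
cover2 ['scene'] [666.871 -11.118  -0.118] 285.8
cover2 ['top', 'scene'] [664.68   -9.685  -0.077] 456.5
pL ['top'] [433.838 -19.498   1.467] 123.8
pL ['scene'] [438.57  -17.517   1.429] 131.3
pL ['top', 'scene'] [434.34  -19.562   1.48 ] 244.4
pR ['top'] [ 440.093 -365.59    -1.564] 118.6
pR ['scene'] [ 443.456 -374.534   -1.496] 122.4
pR ['top', 'scene'] [ 441.622 -373.737   -1.493] 226.2
```

View pics/t0f.png

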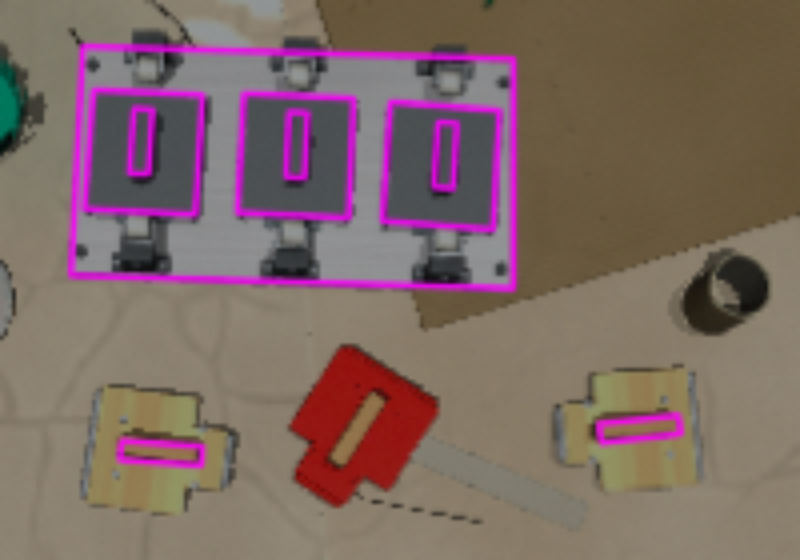

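View pics/s0f.png

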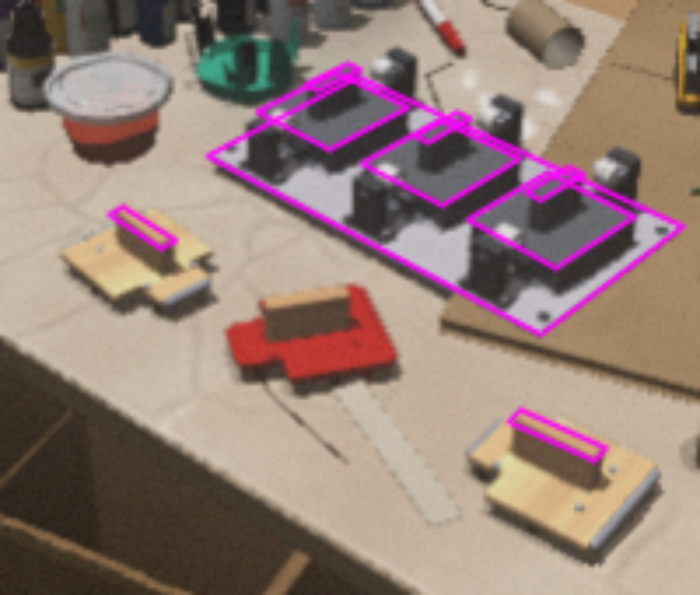

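The bed and cover outlines fit both pictures well; the bed centre is about (657,-125), yaw -0.06. I'll use station 2 for the left plate and station 0 for the right one. The first cover to lift is the left one, at (665,-10).

```bash
cat > go.py <<'E'
import sys; from h import *
from scipy.spatial.transform import Rotation as Ro
def st():
    o=bot.get_obs(); R=Ro.from_euler('xyz',o['tcp_rot']).as_matrix(); return o,R
if __name__=='__main__':
    x,y,z,a=map(float,sys.argv[1:5]); o,R=st(); p=np.array(o['tool_pos']); a0=np.degrees(np.arctan2(R[1,1],R[0,1]))
    t=(a0-a+180)%360-180; ar=np.radians(a); D=np.array([x,y,z])-p
    B=lambda q:np.array([-D[2],D@[np.cos(q),np.sin(q),0],D@[np.sin(q),-np.cos(q),0]])/10
    print('t %.2f pos %s ydir %.1f tilt %.2f grip %.1f F %s'%(o['time'],np.round(p,1),a0,np.degrees(np.arccos(-R[2,0])),o['grip_width'],np.round(o['contact_force'],1)))
    print('turn %.3f  shift cm if turned first %s | if before turn %s'%(np.radians(t),B(ar).round(2),B(np.radians(a0)).round(2)))
E
python3 go.py 665 -10 150 86.5
```

```text
t 1.60 pos [226.4 473.7 226.7] ydir 64.5 tilt 0.01 grip 91.7 F [ 0.9  0.6 -0.1]
turn -0.385  shift cm if turned first [  7.67 -45.6   46.74] | if before turn [  7.67 -24.73  60.43]
```

```bash
python3 -m handwheel '[[[0,0,0,-0.096],[0,-1,1,-0.096],[0,-2,2,-0.096],[0,-2.5,2.5,-0.097],[0,-2.7,2.7,0],[0,-2.7,2.7,0],[0,-2.7,2.7,0],[0,-2.7,2.7,0]]]' 0.5 && python3 -m handwheel '[[[0,-2.7,2.7,0],[0,-2.7,2.7,0],[0,-2.7,2.7,0],[0,-2.7,2.7,0],[0,-2.7,2.7,0],[0,-2.7,2.7,0],[0,-2.7,2.7,0],[0,-2.7,2.7,0]]]' && python3 go.py 665 -10 150 86.5; python3 go.py 665 -10 50 86.5
```

```text
time: 2.27
tool_pos: [369.5, 292.1, 226.9]
tcp_rot: [0.696, 1.57, 0.636]
contact_force: [0.9, 0.5, 0.9]
grip_width: 47.1
time: 2.93
tool_pos: [572.1, 63.1, 226.8]
tcp_rot: [0.699, 1.571, 0.638]
contact_force: [0.8, 1.0, 0.5]
grip_width: 46.0
t 2.93 pos [572.1  63.1 226.8] ydir 86.5 tilt 0.02 grip 46.0 F [0.8 1.  0.5]
turn -0.000  shift cm if turned first [ 7.68 -6.73  9.71] | if before turn [ 7.68 -6.73  9.71]
t 2.93 pos [572.1  63.1 226.8] ydir 86.5 tilt 0.02 grip 46.0 F [0.8 1.  0.5]
turn -0.000  shift cm if turned first [17.68 -6.73  9.71] | if before turn [17.68 -6.73  9.71]
```

```bash
python3 -m handwheel '[[[0,-2.2,3.2,0],[0,-2.2,3.2,0],[0,-2.3,3.3,0],[2.5,0,0,0],[2.5,0,0,0],[2.5,0,0,0],[0,0,0,0],[0,0,0,0]]]' && python3 go.py 665 -10 48 86.5
python3 - <<'E'
from h import *
for c in('top','scene'):
    p,d=snap(c,c+'1')
cv2.imwrite('pics/m1.png',np.hstack([cv2.resize(np.load('pics/top1_p.npy')[120:220,200:360,::-1],None,fx=2.5,fy=2.5),cv2.resize(np.load('pics/scene1_p.npy')[110:210,200:360,::-1],None,fx=2.5,fy=2.5)]))
E
```

```text
time: 3.6
tool_pos: [663.2, -7.9, 150.6]
tcp_rot: [3.052, 1.568, 2.991]
contact_force: [-0.1, -0.5, 0.8]
grip_width: 46.1
t 3.60 pos [663.2  -7.9 150.6] ydir 86.5 tilt 0.19 grip 46.1 F [-0.1 -0.5  0.8]
turn 0.000  shift cm if turned first [10.26 -0.2   0.19] | if before turn [10.26 -0.2   0.19]
```

View pics/m1.png

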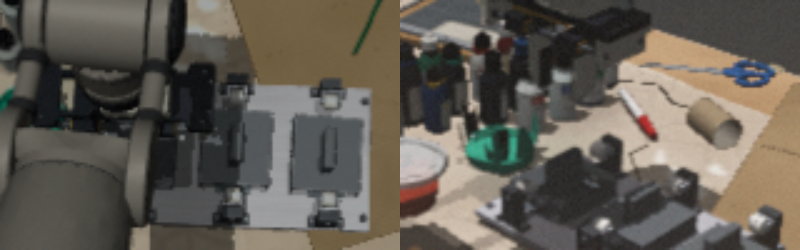

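```bash
python3 -m handwheel '[[[3,-0.1,0.1,0],[3,-0.1,0.1,0],[2.5,0,0,0],[1.7,0,0,0],[0,0,0,0],[0,0,0,0]]]' && python3 go.py 665 -10 48 86.5 && python3 -m handwheel '[[[0,0,0,0],[0,0,0,0],[0,0,0,0],[0,0,0,0],[0,0,0,0],[0,0,0,0]]]' 0 && python3 go.py 665 -10 48 86.5
```

```text
time: 4.2
tool_pos: [666.5, -10.0, 51.2]
tcp_rot: [-0.034, 1.569, -0.094]
contact_force: [0.4, -0.3, -0.0]
grip_width: 46.2
t 4.20 pos [666.5 -10.   51.2] ydir 86.5 tilt 0.09 grip 46.2 F [ 0.4 -0.3 -0. ]
turn 0.001  shift cm if turned first [ 0.32 -0.01 -0.15] | if before turn [ 0.32 -0.01 -0.15]
time: 4.7
tool_pos: [666.2, -10.3, 50.5]
tcp_rot: [-0.243, 1.569, -0.304]
contact_force: [0.7, -0.1, 3.5]
grip_width: 13.6
t 4.70 pos [666.2 -10.3  50.5] ydir 86.5 tilt 0.08 grip 13.6 F [ 0.7 -0.1  3.5]
turn 0.000  shift cm if turned first [ 0.25  0.03 -0.12] | if before turn [ 0.25  0.03 -0.12]
```

```bash
python3 -m handwheel '[[[-1,0,0,0],[-2,0,0,0],[-2.5,0,0,0],[-2.5,0,0,0],[-2,0,0,0],[0,0,0,0],[0,0,0,0]]]' && python3 go.py 410 160 150 86.5
```

```text
time: 5.28
tool_pos: [666.2, -10.0, 151.0]
tcp_rot: [0.02, 1.568, -0.041]
contact_force: [-0.5, -0.4, -1.3]
grip_width: 14.0
t 5.28 pos [666.2 -10.  151. ] ydir 86.5 tilt 0.13 grip 14.0 F [-0.5 -0.4 -1.3]
turn 0.000  shift cm if turned first [  0.1   15.4  -26.61] | if before turn [  0.1   15.41 -26.6 ]
```

```bash
python3 -m handwheel '[[[0,0.8,-1.4,0],[0,1.7,-2.9,0],[0,1.9,-3.3,0],[0,1.9,-3.3,0],[0,1.9,-3.3,0],[0,1.9,-3.3,0],[0,1.9,-3.3,0],[0,1.7,-2.9,0]]]' && python3 -m handwheel '[[[0,1.2,-2.1,0],[0,0.5,-0.8,0],[0,0,0,0],[2,0,0,0],[3,0,0,0],[2.5,0,0,0],[0,0,0,0],[0,0,0,0]]]' && python3 go.py 410 160 34 86.5
python3 - <<'E'
from h import *
p,d=snap('scene','s2')
cv2.imwrite('pics/m2.png',cv2.resize(p[100:260,60:260,::-1],None,fx=3.5,fy=3.5))
E
```

```text
time: 5.95
tool_pos: [434.0, 141.8, 148.2]
tcp_rot: [-3.039, 1.567, -3.1]
contact_force: [0.2, 1.5, -1.9]
grip_width: 13.7
time: 6.62
tool_pos: [409.7, 159.0, 73.7]
tcp_rot: [-2.85, 1.567, -2.911]
contact_force: [1.0, 0.5, -0.8]
grip_width: 13.6
t 6.62 pos [409.7 159.   73.7] ydir 86.5 tilt 0.19 grip 13.6 F [ 1.   0.5 -0.8]
turn -0.001  shift cm if turned first [3.97 0.1  0.02] | if before turn [3.97 0.1  0.02]
```

View pics/m2.png

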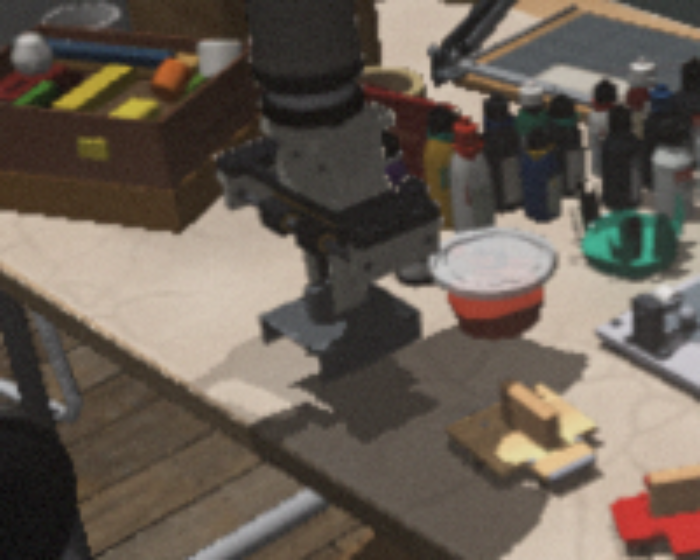

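```bash
python3 -m handwheel '[[[1.5,0,0,0],[1.5,0,0,0],[0.6,0,0,0],[0,0,0,0],[0,0,0,0]]]' && python3 go.py 410 160 33 86.5
```

```text
time: 7.08
tool_pos: [410.4, 159.8, 39.6]
tcp_rot: [0.292, 1.569, 0.231]
contact_force: [-0.8, 0.1, -1.4]
grip_width: 13.7
t 7.08 pos [410.4 159.8  39.6] ydir 86.5 tilt 0.07 grip 13.7 F [-0.8  0.1 -1.4]
turn 0.000  shift cm if turned first [ 0.66  0.01 -0.04] | if before turn [ 0.66  0.01 -0.04]
```

```bash
python3 -m handwheel '[[[0.4,0,0,0],[0.25,0,0,0],[0,0,0,0],[0,0,0,0]]]' && python3 go.py 410 160 33 86.5
```

```text
time: 7.42
tool_pos: [410.1, 159.9, 32.6]
tcp_rot: [0.286, 1.57, 0.225]
contact_force: [1.3, 0.0, -0.1]
grip_width: 13.6
t 7.42 pos [410.1 159.9  32.6] ydir 86.5 tilt 0.07 grip 13.6 F [ 1.3  0.  -0.1]
turn 0.000  shift cm if turned first [-0.04  0.01 -0.01] | if before turn [-0.04  0.01 -0.01]
```

```bash
python3 -m handwheel '[[[0,0,0,0],[0,0,0,0],[0,0,0,0],[0,0,0,0],[-2,0,0,0],[-3,0,0,0],[-3.5,0,0,0],[-3.5,0,0,0]]]' 0.5
cat >> h.py <<'E'
def PL3():  # rail + slab edges (open path approximated by thin degenerate rect)
    return [rect(-30,30,-7,7,52), np.array([[-15,45,20],[55,45,20]],float),np.array([[-15,-45,20],[55,-45,20]],float)]
E
python3 - <<'E'
from h import *
np.set_printoptions(precision=3,suppress=True)
I={}
for c in('top','scene'): I[c],d=snap(c,c+'3'); 
P=cloud('top',np.load('pics/top3_d.npy'))
print('plate rails'); [print(x) for x in rails('top',P,42,66,(150,500,-500,250))]
out={c:I[c][:,:,::-1].copy() for c in I}
for n,p0 in(('L',[437,-17,1.45]),('R',[443,-371,-1.52])):
    for cams in (['top'],['scene'],['top','scene']):
        p,s=fit(cams,I,PL3(),p0,0,(8,8,.08)); print(n,cams,p,round(s,1))
    for c in I: draw(out[c],c,PL3(),p,0)
cv2.imwrite('pics/m3.png',np.vstack([cv2.resize(out['top'][200:290,170:420],None,fx=3.2,fy=3.2),cv2.resize(out['scene'][180:310,80:380],None,fx=2.667,fy=2.3)]))
E
python3 go.py 437 -17 100 -7
```

```text
time: 8.08
tool_pos: [408.9, 159.6, 153.3]
tcp_rot: [-2.899, 1.569, -2.96]
contact_force: [0.9, -0.5, -0.3]
grip_width: 45.9
plate rails
(97, [309.0, 246.8], [448.2, -164.7, 51.1], -34.8, [14.0, 59.0])
(98, [378.5, 246.3], [443.3, -371.1, 50.6], -88.3, [14.0, 60.0])
(101, [258.9, 251.8], [437.5, -16.7, 50.7], 80.8, [14.0, 60.0])
L ['top'] [440.372 -22.376   1.441] 279.0
L ['scene'] [433.115 -34.436   1.322] 369.7
L ['top', 'scene'] [439.418 -22.562   1.438] 593.4
R ['top'] [ 440.908 -365.224   -1.514] 296.2
R ['scene'] [ 443.581 -374.114   -1.556] 346.1
R ['top', 'scene'] [ 441.678 -373.035   -1.52 ] 625.8
t 8.18 pos [412.6 160.5 157. ] ydir 86.5 tilt 0.59 grip 46.0 F [-0.   0.3 -0.3]
turn 1.632  shift cm if turned first [ 5.7   4.59 17.32] | if before turn [  5.7  -17.57   3.51]
```

View pics/m3.png

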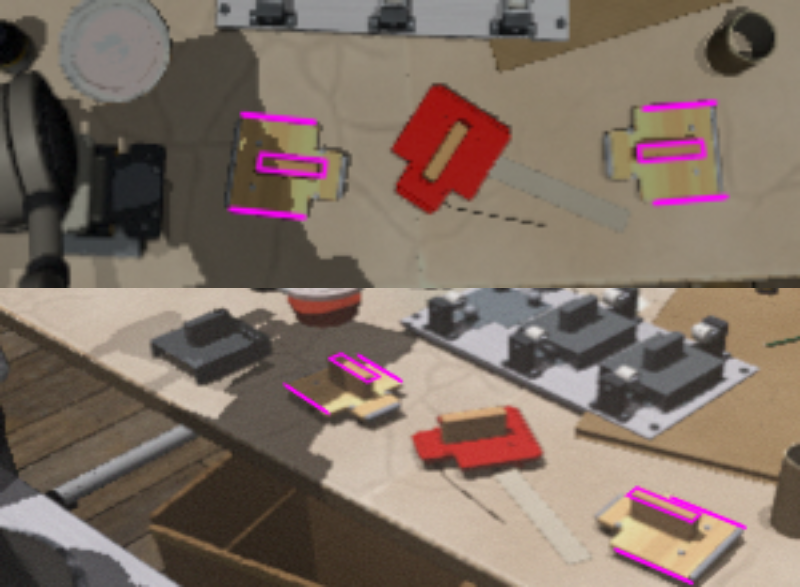

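```bash
python3 -m handwheel '[[[0,0,0,0.125],[0,0,0,0.125],[0,0,0,0.125],[0,0,0,0.125],[0,0,0,0.125],[0,0,0,0.125],[0,0,0,0.125],[0,0,0,0.125]]]' && python3 -m handwheel '[[[0,0,0,0.125],[0,0,0,0.125],[0,0,0,0.125],[0,0,0,0.125],[0,0,0,0.125],[0,0,0,0.025],[0,0,0,0],[0,0,0,0]]]' && python3 go.py 438 -18 100 -8
```

```text
time: 8.85
tool_pos: [409.1, 159.7, 151.4]
tcp_rot: [-1.924, 1.569, -2.991]
contact_force: [0.1, 0.8, 1.2]
grip_width: 46.2
time: 9.52
tool_pos: [409.2, 159.7, 151.6]
tcp_rot: [-1.277, 1.57, -2.986]
contact_force: [0.0, -0.0, -0.5]
grip_width: 45.5
t 9.52 pos [409.2 159.7 151.6] ydir -7.9 tilt 0.06 grip 45.5 F [ 0.  -0.  -0.5]
turn 0.001  shift cm if turned first [ 5.16  5.32 17.2 ] | if before turn [ 5.16  5.31 17.21]
```

```bash
python3 -m handwheel '[[[0,0.7,2,0],[0,1,3.2,0],[0,1.1,3.6,0],[0,1.1,3.6,0],[0,1,3.2,0],[0,0.4,1.6,0],[2,0,0,0],[3,0,0,0]]]' && python3 -m handwheel '[[[0,0,0,0],[0,0,0,0],[0,0,0,0]]]' && python3 go.py 438 -18 24 -8;  python3 - <<'E'
from h import *
p,d=snap('scene','s4');q,d=snap('top','t4')
cv2.imwrite('pics/m4.png',np.hstack([cv2.resize(p[140:280,150:300,::-1],None,fx=2.6,fy=2.6),cv2.resize(q[180:320,200:350,::-1],None,fx=2.6,fy=2.6)]))
E
```

```text
time: 10.18
tool_pos: [440.2, -19.7, 103.4]
tcp_rot: [1.504, 1.564, -0.209]
contact_force: [1.2, -0.1, -0.4]
grip_width: 46.1
time: 10.43
tool_pos: [438.5, -17.8, 103.0]
tcp_rot: [1.724, 1.57, 0.014]
contact_force: [-0.3, 0.3, 0.9]
grip_width: 46.0
t 10.43 pos [438.5 -17.8 103. ] ydir -8.0 tilt 0.03 grip 46.0 F [-0.3  0.3  0.9]
turn 0.001  shift cm if turned first [ 7.9  -0.05  0.03] | if before turn [ 7.9  -0.05  0.03]
```

View pics/m4.png

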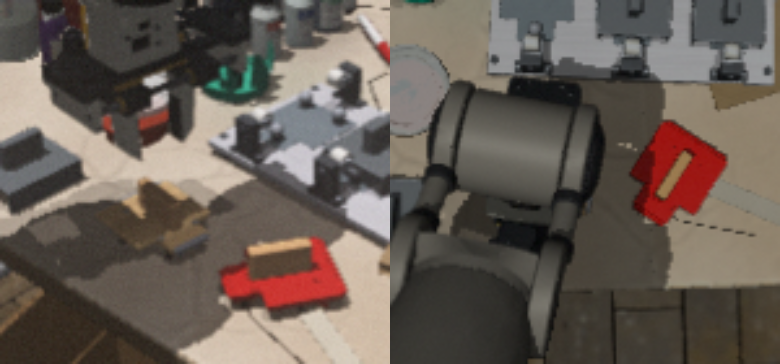

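```bash
python3 -m handwheel '[[[2.5,0,0,0],[2.5,0,0,0],[2,0,0,0],[0.9,0,0,0],[0,0,0,0],[0,0,0,0]]]' && python3 go.py 438 -18 24 -8 && python3 -m handwheel '[[[0,0,0,0],[0,0,0,0],[0,0,0,0],[0,0,0,0],[0,0,0,0],[0,0,0,0]]]' 0 && python3 go.py 438 -18 24 -8
```

```text
time: 11.03
tool_pos: [438.7, -17.9, 23.9]
tcp_rot: [1.609, 1.57, -0.101]
contact_force: [-1.3, 0.0, -0.5]
grip_width: 45.8
t 11.03 pos [438.7 -17.9  23.9] ydir -8.0 tilt 0.05 grip 45.8 F [-1.3  0.  -0.5]
turn 0.000  shift cm if turned first [-0.01 -0.07  0.02] | if before turn [-0.01 -0.07  0.02]
time: 11.53
tool_pos: [438.3, -17.9, 23.5]
tcp_rot: [1.67, 1.57, -0.04]
contact_force: [-0.9, -0.4, 2.1]
grip_width: 13.9
t 11.53 pos [438.3 -17.9  23.5] ydir -8.0 tilt 0.03 grip 13.9 F [-0.9 -0.4  2.1]
turn -0.000  shift cm if turned first [-0.05 -0.03  0.01] | if before turn [-0.05 -0.03  0.01]
```

```bash
python3 -m handwheel '[[[-1,0,0,0],[-2.5,0,0,0],[-3,0,0,0],[-3,0,0,0],[-2.5,0,0,0],[-1,0,0,0],[0,0,0,0],[0,0,0,0]]]' &&  python3 - <<'E'
from h import *
p,d=snap('scene','s5')
cv2.imwrite('pics/m5.png',cv2.resize(p[120:270,150:300,::-1],None,fx=4,fy=4))
E
python3 go.py 664 -10.7 155 -93.3
```

```text
time: 12.2
tool_pos: [437.8, -17.8, 153.0]
tcp_rot: [2.435, 1.571, 0.724]
contact_force: [-0.2, 0.5, -3.6]
grip_width: 13.9
t 12.25 pos [437.2 -17.7 152.2] ydir -8.0 tilt 0.11 grip 13.9 F [ 0.6 -0.  -3.4]
turn 1.488  shift cm if turned first [ -0.28  -2.01 -22.6 ] | if before turn [-0.28 22.36 -3.86]
```

View pics/m5.png

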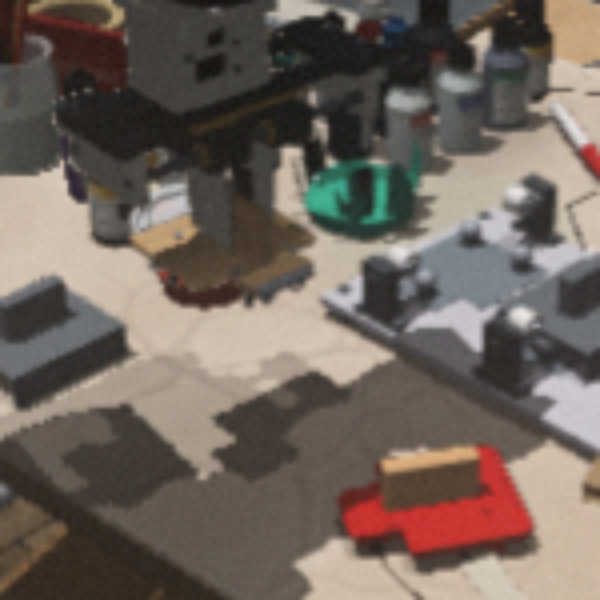

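```bash
python3 -m handwheel '[[[0,0,0,0.124],[0,0,0,0.124],[0,0,0,0.124],[0,0,0,0.124],[0,0,0,0.124],[0,0,0,0.124],[0,0,0,0.124],[0,0,0,0.124]]]' && python3 -m handwheel '[[[0,0,0,0.124],[0,0,0,0.124],[0,0,0,0.124],[0,0,0,0.124],[0,0,0,0],[0,0,0,0]]]' && python3 go.py 600 -10.7 155 -93.3;python3 - <<'E'
from h import *
np.set_printoptions(precision=1,suppress=True)
print(onz('scene',[(256.2,190),(267.5,178.2),(280.5,185)],30))
b=[657.4,-125.5,-.057]
c,s=np.cos(b[2]),np.sin(b[2])
for q in [(-38,115),(36,141),(36,89)]:
    w=[b[0]+c*q[0]-s*q[1],b[1]+s*q[0]+c*q[1],30]; print(w[:2],proj('scene',[w]))
p,d=snap('scene','s6')
cv2.imwrite('pics/m6.png',cv2.resize(p[120:270,150:300,::-1],None,fx=4,fy=4))
E
```

```text
time: 12.92
tool_pos: [437.0, -17.7, 151.4]
tcp_rot: [-0.667, 1.567, 2.907]
contact_force: [-0.6, -0.3, -3.3]
grip_width: 13.9
time: 13.42
tool_pos: [437.3, -17.7, 151.9]
tcp_rot: [-0.187, 1.568, 2.901]
contact_force: [-0.2, 0.2, -3.8]
grip_width: 14.1
t 13.42 pos [437.3 -17.7 151.9] ydir -93.1 tilt 0.16 grip 14.1 F [-0.2  0.2 -3.8]
turn 0.004  shift cm if turned first [ -0.31  -1.64 -16.2 ] | if before turn [ -0.31  -1.57 -16.21]
[[628.9  -8.4  30. ]
 [702.2   9.7  30. ]
 [696.3 -44.3  30. ]]
[np.float64(626.0131653322187), np.float64(-8.52193962311837)] [[255.6 190.4]]
[np.float64(701.3741825037202), np.float64(13.220118487296233)] [[266.4 177.9]]
[np.float64(698.4117872490073), np.float64(-38.695430381562446)] [[279.4 184.1]]
```

View pics/m6.png

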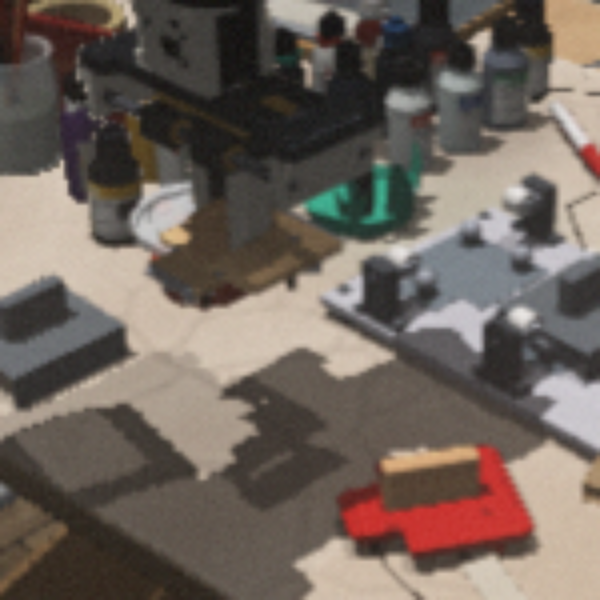

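Run:
```python
from h import *
p=np.load('pics/s6_p.npy'); o=p[:,:,::-1].copy()
big=cv2.resize(o[150:220,170:250],None,fx=8,fy=8,interpolation=cv2.INTER_CUBIC)
yaw=np.radians(-3.1)
def line(pts,col):
    uv=proj('scene',pts); uv=((uv-[170,150]+.5)*8-.5)
    cv2.polylines(big,[uv.round().astype(int)],True,col,1,cv2.LINE_AA)
for q in [rect(-30,30,-7,7,52),rect(-20,55,-45,45,20),rect(-55,-20,-23,23,20),rect(-20,55,-45,45,12)]: line(place(q,[437.3,-17.7,yaw,128.4]),(255,0,255))
cv2.imwrite('pics/m7.png',big)
```

```text
(no output)
```

View pics/m7.png

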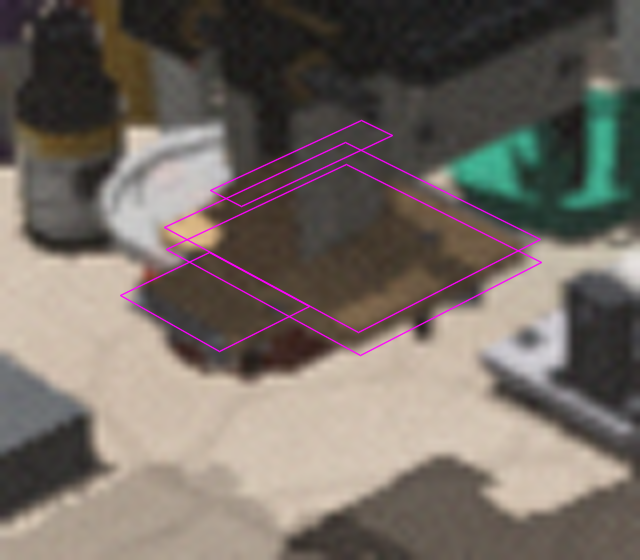

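```bash
python3 -m handwheel '[[[0,-0.1,-1,0.004],[0,-0.2,-2.5,0],[0,-0.2,-3.5,0],[0,-0.2,-3.5,0],[0,-0.2,-3.5,0],[0,-0.2,-3.5,0],[0,-0.2,-2.7,0],[0,-0.1,-1.5,0]]]' && python3 -m handwheel '[[[0,0,-1,0],[0,0,0,0],[0,0,0,0],[0,0,0,0]]]' && python3 go.py 664 -11.5 100 -93.3
```

```text
time: 14.13
tool_pos: [658.8, -17.0, 152.0]
tcp_rot: [-2.945, 1.57, 0.138]
contact_force: [-0.4, -0.2, -4.2]
grip_width: 13.7
time: 14.47
tool_pos: [665.0, -17.6, 152.6]
tcp_rot: [-0.152, 1.569, 2.929]
contact_force: [-0.3, -0.1, -2.5]
grip_width: 13.6
t 14.47 pos [665.  -17.6 152.6] ydir -93.5 tilt 0.08 grip 13.6 F [-0.3 -0.1 -2.5]
turn -0.003  shift cm if turned first [ 5.26 -0.6   0.13] | if before turn [ 5.26 -0.6   0.13]
```

```bash
python3 -m handwheel '[[[0,-0.6,0.1,0],[2.5,0,0,0],[2.5,0,0,0],[1.5,0,0,0],[0,0,0,0],[0,0,0,0]]]' && python3 go.py 664 -11.5 76 -93.3
python3 - <<'E'
from h import *
p,d=snap('scene','s8')
big=cv2.resize(p[140:220,210:310,::-1],None,fx=7,fy=7,interpolation=cv2.INTER_CUBIC)
cv2.imwrite('pics/m8.png',big)
E
```

```text
time: 14.97
tool_pos: [664.3, -11.3, 88.1]
tcp_rot: [-0.209, 1.569, 2.872]
contact_force: [-0.0, 0.1, -2.9]
grip_width: 13.6
t 14.97 pos [664.3 -11.3  88.1] ydir -93.5 tilt 0.08 grip 13.6 F [-0.   0.1 -2.9]
turn -0.003  shift cm if turned first [1.21 0.02 0.03] | if before turn [1.21 0.02 0.03]
```

View pics/m8.png

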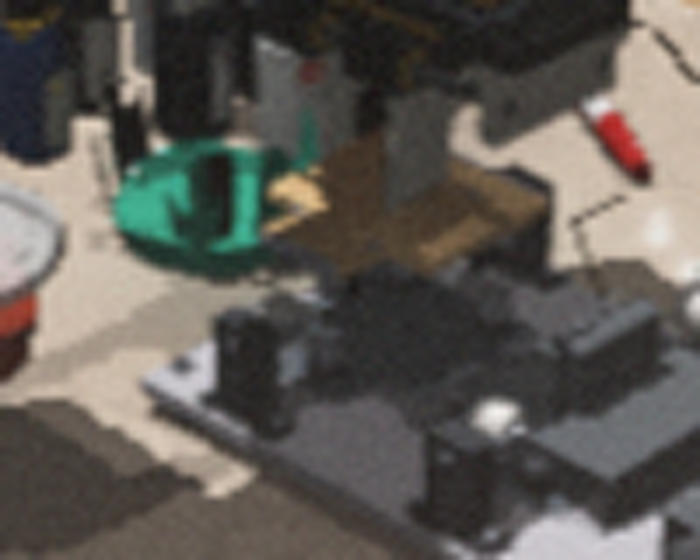

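```bash
python3 -m handwheel '[[[0.7,0,0,0],[0.5,0,0,0],[0.3,0,0,0],[0,0,0,0]]]' && python3 -m handwheel '[[[0.2,0,0,0],[0.2,0,0,0],[0,0,0,0]]]' && python3 -m handwheel '[[[0.2,0,0,0],[0.1,0,0,0],[0,0,0,0]]]'&& python3 -m handwheel '[[[0.2,0,0,0],[0.1,0,0,0],[0,0,0,0]]]'
```

```text
time: 15.35
tool_pos: [665.3, -11.8, 73.3]
tcp_rot: [-3.092, 1.57, -0.012]
contact_force: [0.7, -0.5, -2.6]
grip_width: 13.6
time: 15.6
tool_pos: [666.3, -11.9, 71.4]
tcp_rot: [3.089, 1.567, -0.114]
contact_force: [-1.3, 0.7, 6.5]
grip_width: 14.0
time: 15.85
tool_pos: [666.1, -11.9, 68.4]
tcp_rot: [3.082, 1.567, -0.121]
contact_force: [-0.9, -0.2, 5.6]
grip_width: 13.7
time: 16.1
tool_pos: [665.4, -11.9, 64.1]
tcp_rot: [3.076, 1.569, -0.127]
contact_force: [-1.0, -0.6, 0.9]
grip_width: 13.9
```

```bash
python3 -m handwheel '[[[0.3,0,0,0],[0.2,0,0,0],[0,0,0,0]]]' && python3 -m handwheel '[[[0.3,0,0,0],[0.1,0,0,0],[0,0,0,0]]]'&& python3 -m handwheel '[[[0.2,0,0,0],[0.1,0,0,0],[0,0,0,0]]]'
```

```text
time: 16.35
tool_pos: [664.0, -11.6, 56.4]
tcp_rot: [-0.112, 1.568, 2.969]
contact_force: [0.9, -0.2, -7.1]
grip_width: 13.8
time: 16.6
tool_pos: [665.2, -11.8, 53.4]
tcp_rot: [-2.765, 1.57, 0.315]
contact_force: [3.3, -0.7, -9.6]
grip_width: 13.6
time: 16.85
tool_pos: [665.4, -12.0, 52.8]
tcp_rot: [2.961, 1.569, -0.242]
contact_force: [1.5, -0.7, 2.3]
grip_width: 13.9
```

Home: TCP is at 52.8 as computed, and the force turned upward. I'll release, rise and look.

```bash
python3 -m handwheel '[[[0,0,0,0],[0,0,0,0],[0,0,0,0],[0,0,0,0],[-1,0,0,0],[-3,0,0,0],[-4,0,0,0],[-3,0,0,0]]]' 0.4 && python3 -m handwheel '[[[0,0,4,0],[0,0,4,0],[0,0,4,0],[0,0,2,0],[0,0,0,0],[0,0,0,0]]]'
python3 - <<'E'
from h import *
np.set_printoptions(precision=3,suppress=True)
p,d=snap('scene','s9');q,dt=snap('top','t9')
cv2.imwrite('pics/m9.png',np.hstack([cv2.resize(p[150:250,200:350,::-1],None,fx=2.6,fy=3.9,interpolation=cv2.INTER_CUBIC),cv2.resize(q[140:240,230:380,::-1],None,fx=2.6,fy=3.9,interpolation=cv2.INTER_CUBIC)]))
P=cloud('scene',d)
for u,v in [(250,178),(262,184),(255,192),(245,190),(268,178)]: print(P[v-1:v+2,u-1:u+2].reshape(-1,3).mean(0))
P=cloud('top',dt)
[print(x) for x in rails('top',P,42,62,(150,500,-500,250))]
[print(x) for x in rails('top',P,66,95,(560,750,-300,60))]
E
```

```text
time: 17.52
tool_pos: [665.2, -11.7, 164.3]
tcp_rot: [-3.124, 1.569, -0.044]
contact_force: [2.0, -0.3, 0.7]
grip_width: 36.8
time: 18.02
tool_pos: [525.0, -3.1, 162.6]
tcp_rot: [3.115, 1.569, -0.088]
contact_force: [0.1, 0.2, -0.0]
grip_width: 37.0
[665.87   47.681  32.406]
[639.491 -21.124  50.208]
[624.106  -7.973  25.34 ]
[575.507 -13.488  57.026]
[669.016 -18.948  56.108]
(98, [309.0, 246.8], [448.2, -164.6, 51.3], -34.7, [14.0, 60.0])
(100, [382.0, 246.8], [441.4, -381.4, 50.5], -88.5, [14.0, 61.0])
(29, [255.6, 167.8], [685.1, -12.6, 80.5], -11.0, [13.0, 19.0])
(78, [294.1, 176.3], [656.9, -126.7, 75.5], -4.8, [13.0, 49.0])
(78, [331.5, 178.8], [646.6, -237.9, 74.5], -8.3, [14.0, 49.0])
```

View pics/m9.png

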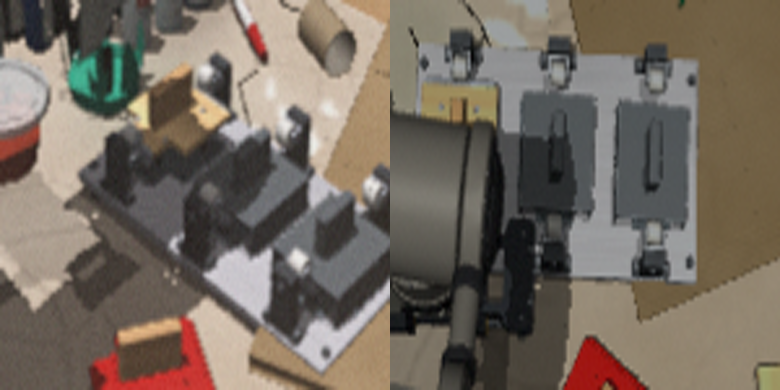

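```bash
python3 go.py 649 -239 150 -93.8
```

```text
t 18.12 pos [526.4  -3.3 162. ] ydir -93.5 tilt 0.13 grip 36.8 F [ 0.7 -0.2 -0.9]
turn 0.005  shift cm if turned first [  1.2   22.7  -13.79] | if before turn [  1.2   22.77 -13.68]
```

```bash
python3 -m handwheel '[[[0,1.5,-0.9,0.005],[0,2.8,-1.7,0],[0,3.4,-2.1,0],[0,3.4,-2.1,0],[0,3.4,-2.1,0],[0,3.4,-2.1,0],[0,2.8,-1.7,0],[1.2,2,-1.1,0]]]' 0.5 && python3 -m handwheel '[[[2,0,0,0],[2,0,0,0],[0,0,0,0],[0,0,0,0]]]' && python3 go.py 649 -239 50 -93.8
```

```text
time: 18.78
tool_pos: [650.9, -243.1, 150.7]
tcp_rot: [2.688, 1.565, -0.522]
contact_force: [-0.2, 0.9, 0.5]
grip_width: 46.1
time: 19.12
tool_pos: [647.8, -238.7, 107.6]
tcp_rot: [-0.453, 1.568, 2.622]
contact_force: [-0.6, -0.3, 0.2]
grip_width: 45.9
t 19.12 pos [ 647.8 -238.7  107.6] ydir -93.8 tilt 0.17 grip 45.9 F [-0.6 -0.3  0.2]
turn -0.000  shift cm if turned first [ 5.76  0.02 -0.12] | if before turn [ 5.76  0.02 -0.12]
```

```bash
python3 -m handwheel '[[[2,0,0,0],[2,0,-0.1,0],[1.3,0,0,0],[0.5,0,0,0],[0,0,0,0],[0,0,0,0]]]' && python3 -m handwheel '[[[0,0,0,0],[0,0,0,0],[0,0,0,0],[0,0,0,0],[0,0,0,0],[0,0,0,0]]]' 0 && python3 -m handwheel '[[[-1,0,0,0],[-2,0,0,0],[-2.5,0,0,0],[-2.5,0,0,0],[-2,0,0,0],[0,0,0,0],[0,0,0,0]]]' && python3 go.py 425 10 150 -93.5
```

```text
time: 19.62
tool_pos: [649.6, -239.0, 52.3]
tcp_rot: [2.816, 1.569, -0.391]
contact_force: [-0.1, 0.0, 0.6]
grip_width: 45.7
time: 20.12
tool_pos: [649.1, -239.0, 51.5]
tcp_rot: [2.746, 1.57, -0.462]
contact_force: [0.5, 0.0, 1.4]
grip_width: 13.6
time: 20.7
tool_pos: [649.4, -239.0, 152.7]
tcp_rot: [2.79, 1.568, -0.418]
contact_force: [0.5, -0.5, -1.9]
grip_width: 13.8
t 20.70 pos [ 649.4 -239.   152.7] ydir -93.8 tilt 0.15 grip 13.8 F [ 0.5 -0.5 -1.9]
turn -0.005  shift cm if turned first [  0.27 -23.49  23.92] | if before turn [  0.27 -23.36  24.03]
```

```bash
python3 -m handwheel '[[[0,-1.2,1.2,0],[0,-2.2,2.2,0],[0,-2.7,2.7,0],[0,-2.7,2.7,0],[0,-2.7,2.8,0],[0,-2.7,2.8,0],[0,-2.7,2.8,0],[0,-2.7,2.8,0]]]' && python3 -m handwheel '[[[0,-2.2,2.3,0],[0,-1.1,1.2,0],[0,-0.5,0.4,0],[0,0,0,0],[0,0,0,0]]]' && python3 go.py 425 10 34 -93.8
python3 - <<'E'
from h import *
p,d=snap('scene','s10')
cv2.imwrite('pics/m10.png',cv2.resize(p[120:300,130:350,::-1],None,fx=3.2,fy=3.2))
E
```

```text
time: 21.37
tool_pos: [459.6, -28.6, 149.7]
tcp_rot: [-0.22, 1.567, 2.855]
contact_force: [1.7, 0.7, -1.4]
grip_width: 13.8
time: 21.78
tool_pos: [426.5, 10.1, 150.9]
tcp_rot: [2.09, 1.571, -1.117]
contact_force: [1.1, -1.2, -1.4]
grip_width: 13.7
t 21.78 pos [426.5  10.1 150.9] ydir -93.8 tilt 0.01 grip 13.7 F [ 1.1 -1.2 -1.4]
turn 0.000  shift cm if turned first [11.69  0.02  0.15] | if before turn [11.69  0.02  0.15]
```

View pics/m10.png

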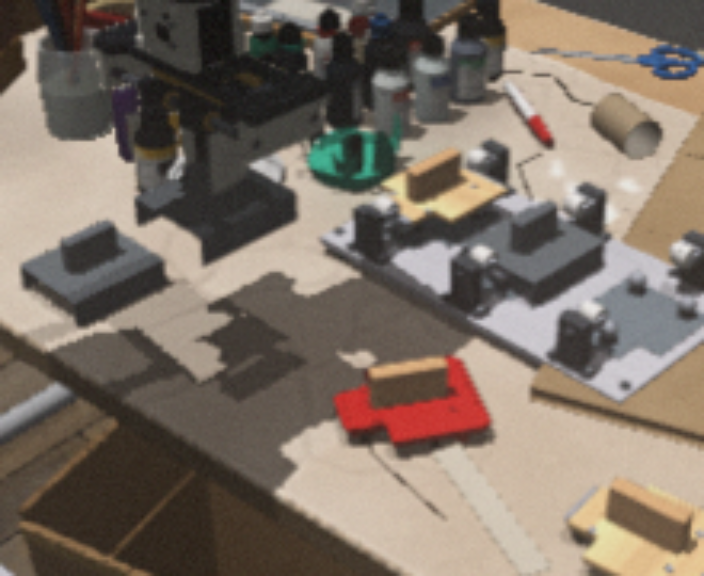

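```bash
python3 -m handwheel '[[[2.5,0,0,0],[3,0,0,0],[2.5,0,0,0],[1.5,0,0,0],[1,0,0,0],[0.6,0,0,0],[0,0,0,0],[0,0,0,0]]]' && python3 -m handwheel '[[[0.3,0,0,0],[0.2,0,0,0],[0,0,0,0],[0,0,0,0]]]' && python3 go.py 425 10 33 -93.8
```

```text
time: 22.5
tool_pos: [426.5, 9.9, 40.1]
tcp_rot: [-0.394, 1.571, 2.681]
contact_force: [0.2, -0.4, -2.1]
grip_width: 13.9
time: 22.83
tool_pos: [426.1, 10.5, 35.5]
tcp_rot: [-3.088, 1.57, -0.012]
contact_force: [-0.6, -0.2, -0.7]
grip_width: 14.2
t 22.83 pos [426.1  10.5  35.5] ydir -93.8 tilt 0.04 grip 14.2 F [-0.6 -0.2 -0.7]
turn 0.000  shift cm if turned first [0.25 0.06 0.11] | if before turn [0.25 0.06 0.11]
```

```bash
python3 -m handwheel '[[[0.2,0,0,0],[0,0,0,0],[0,0,0,0],[0,0,0,0]]]' && python3 -m handwheel '[[[0,0,0,0],[0,0,0,0],[0,0,0,0],[0,0,0,0],[-2,0,0,0],[-3,0,0,0],[-3.5,0,0,0],[-3.5,0,0,0]]]' 0.5
python3 - <<'E'
from h import *
np.set_printoptions(precision=3,suppress=True)
I={}
for c in('top','scene'): I[c],d=snap(c,c+'11'); 
P=cloud('top',np.load('pics/top11_d.npy'))
print('plate rails'); [print(x) for x in rails('top',P,42,66,(150,500,-500,250))]
out={c:I[c][:,:,::-1].copy() for c in I}
for cams in (['top'],['scene'],['top','scene']):
        p,s=fit(cams,I,PL3(),[441,-381,-1.545],0,(8,8,.08)); print(cams,p,round(s,1))
b=[657.4,-125.5,-.057]
c,s=np.cos(b[2]),np.sin(b[2])
W=[[b[0]+c*x-s*y,b[1]+s*x+c*y,30] for x,y in [(-38,-115),(36,-89),(36,-141)]]
print(W)
for cc in I:
    draw(out[cc],cc,PL3(),p,0)
a=cv2.resize(out['top'][140:280,310:420],None,fx=3.5,fy=3.5,interpolation=cv2.INTER_CUBIC)
x0,y0=290,180
e=cv2.resize(out['scene'][y0:y0+140,x0:x0+110],None,fx=3.5,fy=3.5,interpolation=cv2.INTER_CUBIC)
for uv in proj('scene',W): cv2.circle(e,tuple(int(round(v)) for v in (uv-[x0,y0]+.5)*3.5-.5),2,(0,255,0),1); print('scene',uv)
for uv in proj('top',W): cv2.circle(a,tuple(int(round(v)) for v in (uv-[310,140]+.5)*3.5-.5),2,(0,255,0),1)
cv2.imwrite('pics/m11.png',np.hstack([a,e]))
E
python3 go.py 441 -381 110 -178
```

```text
time: 23.17
tool_pos: [426.3, 10.5, 33.5]
tcp_rot: [-3.127, 1.57, -0.051]
contact_force: [-0.4, 0.0, 1.4]
grip_width: 13.8
time: 23.83
tool_pos: [425.1, 10.6, 154.3]
tcp_rot: [-0.145, 1.569, 2.931]
contact_force: [1.4, -0.1, -0.5]
grip_width: 46.1
plate rails
(97, [309.1, 246.7], [448.4, -164.8, 51.2], -34.6, [14.0, 59.0])
(101, [382.0, 246.9], [441.4, -381.6, 50.2], -88.5, [14.0, 61.0])
['top'] [ 438.75 -374.93   -1.52] 323.1
['scene'] [ 441.605 -384.939   -1.557] 351.5
['top', 'scene'] [ 439.399 -384.33    -1.517] 649.1
[[np.float64(612.9102632440647), np.float64(-238.14840577383944), 30], [np.float64(688.2712804155664), np.float64(-216.40634766342487), 30], [np.float64(685.3088851608534), np.float64(-268.3218965322835), 30]]
scene [319.81  222.808]
scene [328.618 207.401]
scene [344.492 214.939]
t 23.93 pos [429.   10.1 157.9] ydir -93.8 tilt 0.59 grip 45.4 F [ 1.3 -0.6  0.5]
turn 1.470  shift cm if turned first [  4.79   0.16 -39.13] | if before turn [ 4.79 38.94 -3.78]
```

View pics/m11.png

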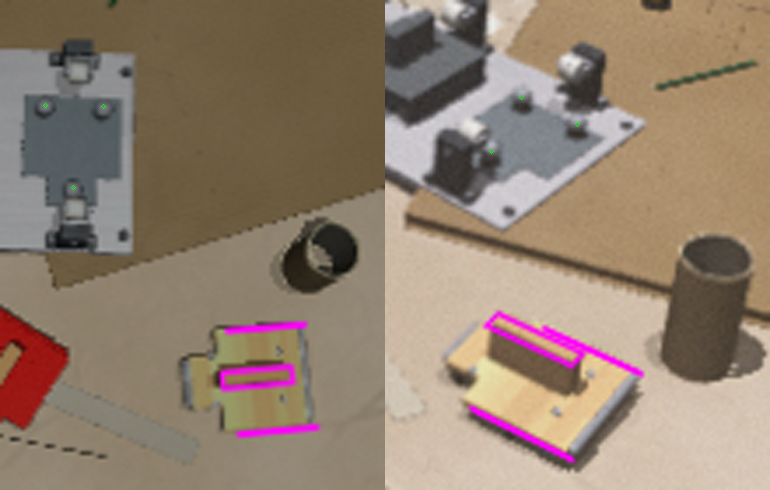

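```bash
python3 -m handwheel '[[[0,2,-0.3,0],[0,3.2,-0.3,0],[0,3.9,-0.4,0],[0,3.9,-0.4,0],[0,3.9,-0.4,0],[0,3.9,-0.4,0],[0,3.9,-0.4,0],[0,3.9,-0.4,0]]]' && python3 -m handwheel '[[[0,3.9,-0.4,0],[0,3.2,-0.2,0],[0,2.3,-0.2,0],[0,1,0,0.123],[0,0,0,0.123],[0,0,0,0.123],[0,0,0,0.123],[0,0,0,0.123]]]' && python3 -m handwheel '[[[0,0,0,0.123],[0,0,0,0.123],[0,0,0,0.123],[0,0,0,0.123],[0,0,0,0.123],[0,0,0,0.123],[0,0,0,0.123],[0,0,0,0]]]'&& python3 -m handwheel '[[[2,0,0,0],[2,0,0,0],[0,0,0,0],[0,0,0,0],[0,0,0,0]]]'  && python3 go.py 441 -382 24 -178.3
```

```text
time: 24.6
tool_pos: [436.2, -278.6, 152.2]
tcp_rot: [-0.785, 1.569, 2.29]
contact_force: [1.1, 0.6, 0.2]
grip_width: 46.1
time: 25.27
tool_pos: [437.6, -381.0, 151.8]
tcp_rot: [-0.196, 1.569, 2.258]
contact_force: [-0.1, -0.9, -0.5]
grip_width: 45.9
time: 25.93
tool_pos: [437.7, -380.8, 152.0]
tcp_rot: [0.646, 1.569, 2.241]
contact_force: [-0.5, 0.4, 0.2]
grip_width: 45.9
time: 26.35
tool_pos: [438.3, -381.5, 113.7]
tcp_rot: [-2.325, 1.57, -0.724]
contact_force: [0.3, -0.4, 0.4]
grip_width: 45.7
t 26.35 pos [ 438.3 -381.5  113.7] ydir -178.3 tilt 0.03 grip 45.7 F [ 0.3 -0.4  0.4]
turn 0.001  shift cm if turned first [ 8.97 -0.27 -0.06] | if before turn [ 8.97 -0.27 -0.06]
```

Run:
```python
from h import *
p,d=snap('scene','s12')
o=p[:,:,::-1].copy(); draw(o,'scene',PL3(),[441,-382,-1.541],0)
cv2.imwrite('pics/m12.png',cv2.resize(o[180:330,260:420],None,fx=4,fy=4))
```

```text
(no output)
```

View pics/m12.png

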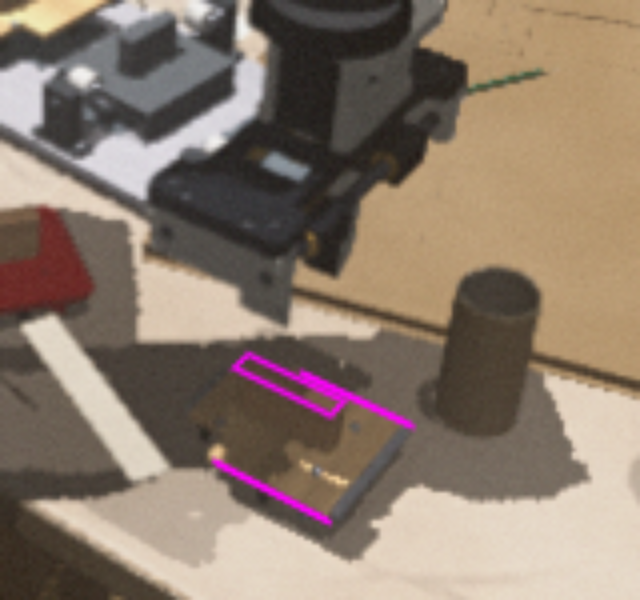

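The plate is unmoved and the model outline fits it. I'll descend and grip.

```bash
python3 -m handwheel '[[[2.5,-0.3,0,0],[2.5,0,0,0],[2,0,0,0],[1.4,0,0,0],[0.5,0,0,0],[0,0,0,0],[0,0,0,0]]]' && python3 -m handwheel '[[[0,0,0,0],[0,0,0,0],[0,0,0,0],[0,0,0,0],[0,0,0,0],[0,0,0,0]]]' 0 && python3 go.py 441 -382 24 -178.3;python3 -m handwheel '[[[-1,0,0,0],[-2.5,0,0,0],[-3,0,0,0],[-3,0,0,0],[-2.5,0,0,0],[-1,0,0,0],[0,0,0,0],[0,0,0,0]]]' && python3 go.py 650.8 -240.6 150 -93.3
```

```text
time: 26.98
tool_pos: [441.6, -381.7, 25.3]
tcp_rot: [-2.397, 1.569, -0.797]
contact_force: [0.3, -0.0, 0.1]
grip_width: 46.0
time: 27.48
tool_pos: [441.4, -381.2, 24.5]
tcp_rot: [-2.108, 1.57, -0.509]
contact_force: [0.6, 0.6, 1.1]
grip_width: 13.6
t 27.48 pos [ 441.4 -381.2   24.5] ydir -178.4 tilt 0.06 grip 13.6 F [0.6 0.6 1.1]
turn -0.001  shift cm if turned first [ 0.05  0.04 -0.07] | if before turn [ 0.05  0.04 -0.08]
time: 28.15
tool_pos: [440.5, -380.6, 153.4]
tcp_rot: [0.655, 1.569, 2.254]
contact_force: [-0.5, 0.3, -3.5]
grip_width: 13.7
t 28.15 pos [ 440.5 -380.6  153.4] ydir -178.4 tilt 0.08 grip 13.7 F [-0.5  0.3 -3.5]
turn -1.485  shift cm if turned first [  0.34 -15.19 -20.18] | if before turn [  0.34 -21.42  13.4 ]
```

```bash
python3 -m handwheel '[[[0,0,0,-0.124],[0,0,0,-0.124],[0,0,0,-0.124],[0,0,0,-0.124],[0,0,0,-0.124],[0,0,0,-0.124],[0,0,0,-0.124],[0,0,0,-0.124]]]' && python3 -m handwheel '[[[0,0,0,-0.124],[0,0,0,-0.124],[0,0,0,-0.124],[0,0,0,-0.121],[0,0,0,0],[0,0,0,0]]]' && python3 go.py 650.8 -240.6 150 -93.3
python3 - <<'E'
from h import *
p,d=snap('scene','s13')
o=bot.get_obs()['tool_pos']
x0,y0=290,170
big=cv2.resize(p[y0:y0+80,x0:x0+100,::-1],None,fx=7,fy=7,interpolation=cv2.INTER_CUBIC)
for q in [rect(-20,55,-45,45,20),rect(-55,-20,-23,23,20)]:
    uv=proj('scene',place(q,[o[0],o[1],-.058,o[2]-24.5])); cv2.polylines(big,[((uv-[x0,y0]+.5)*7-.5).round().astype(int)],True,(255,0,255),1)
cv2.imwrite('pics/m13.png',big)
E
```

```text
time: 28.82
tool_pos: [440.0, -380.0, 151.2]
tcp_rot: [-0.31, 1.565, 2.288]
contact_force: [0.9, 0.4, -4.4]
grip_width: 13.8
time: 29.32
tool_pos: [440.3, -380.3, 152.1]
tcp_rot: [-0.792, 1.567, 2.289]
contact_force: [-0.1, 0.0, -4.2]
grip_width: 13.9
t 29.32 pos [ 440.3 -380.3  152.1] ydir -93.5 tilt 0.23 grip 13.9 F [-0.1  0.  -4.2]
turn -0.003  shift cm if turned first [  0.21 -15.16 -20.21] | if before turn [  0.21 -15.23 -20.16]
```

View pics/m13.png

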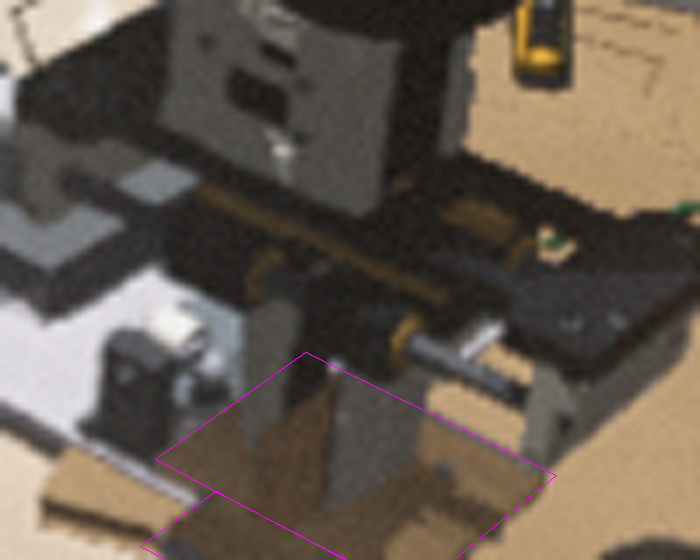

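```bash
python3 -m handwheel '[[[0,-0.8,-1,0],[0,-1.5,-2,0],[0,-2.2,-3,0],[0,-2.4,-3.2,0],[0,-2.4,-3.2,0],[0,-2.2,-3,0],[0,-1.8,-2.4,0],[0,-1.2,-1.6,0]]]' && python3 -m handwheel '[[[0,-0.7,-0.8,0],[2,0,0,0],[2,0,0,0],[0,0,0,0],[0,0,0,0],[0,0,0,0]]]' && python3 go.py 650.8 -240.8 75 -93.3
```

```text
time: 30.03
tool_pos: [645.7, -243.8, 153.3]
tcp_rot: [-1.712, 1.569, 1.373]
contact_force: [-0.8, -0.0, -4.1]
grip_width: 13.8
time: 30.53
tool_pos: [651.6, -241.4, 115.2]
tcp_rot: [2.802, 1.57, -0.398]
contact_force: [0.6, -0.5, -3.7]
grip_width: 14.0
t 30.53 pos [ 651.6 -241.4  115.2] ydir -93.4 tilt 0.06 grip 14.0 F [ 0.6 -0.5 -3.7]
turn -0.001  shift cm if turned first [ 4.02 -0.06  0.08] | if before turn [ 4.02 -0.06  0.08]
```

```bash
python3 -m handwheel '[[[1.5,0,0,0],[1.2,0,0.1,0],[0,0,0,0],[0,0,0,0]]]'
python3 - <<'E'
from h import *
p,d=snap('scene','s14')
o=bot.get_obs()['tool_pos']
x0,y0=275,160
big=cv2.resize(p[y0:y0+80,x0:x0+100,::-1],None,fx=7,fy=7,interpolation=cv2.INTER_CUBIC)
for q in [rect(-20,55,-45,45,20),rect(-55,-20,-23,23,20)]:
    uv=proj('scene',place(q,[o[0],o[1],-.058,o[2]-24.5])); cv2.polylines(big,[((uv-[x0,y0]+.5)*7-.5).round().astype(int)],True,(255,0,255),1)
cv2.imwrite('pics/m14.png',big)
E
python3 go.py 650.8 -240.8 75 -93.3
```

```text
time: 30.87
tool_pos: [650.5, -241.3, 88.2]
tcp_rot: [2.909, 1.57, -0.291]
contact_force: [-0.0, 0.5, -3.7]
grip_width: 13.7
t 30.92 pos [ 651.  -241.4   88.8] ydir -93.3 tilt 0.13 grip 14.0 F [ 0.4  0.4 -3.6]
turn -0.000  shift cm if turned first [ 1.38 -0.06  0.02] | if before turn [ 1.38 -0.06  0.02]
```

View pics/m14.png

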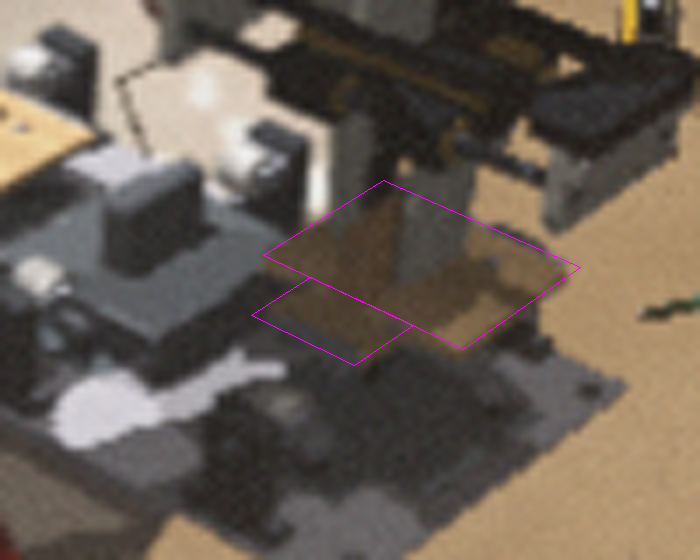

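Held level and aligned. Home should read TCP z ≈ 53.8.

```bash
python3 -m handwheel '[[[0.7,-0.05,0,0],[0.5,0,0,0],[0.2,0,0,0],[0,0,0,0]]]' && python3 -m handwheel '[[[0.2,0,0,0],[0.2,0,0,0],[0,0,0,0]]]' && python3 -m handwheel '[[[0.2,0,0,0],[0.1,0,0,0],[0,0,0,0]]]'&& python3 -m handwheel '[[[0.2,0,0,0],[0.1,0,0,0],[0,0,0,0]]]' && python3 -m handwheel '[[[0.3,0,0,0],[0.2,0,0,0],[0,0,0,0]]]'
```

```text
time: 31.25
tool_pos: [649.7, -240.4, 73.8]
tcp_rot: [-0.024, 1.57, 3.061]
contact_force: [-6.3, 1.3, -0.5]
grip_width: 13.9
time: 31.5
tool_pos: [650.0, -240.5, 70.6]
tcp_rot: [1.352, 1.57, -1.847]
contact_force: [-6.0, 1.5, 4.8]
grip_width: 13.9
time: 31.75
tool_pos: [649.9, -240.6, 67.8]
tcp_rot: [1.229, 1.57, -1.97]
contact_force: [-7.9, 0.6, 4.8]
grip_width: 14.1
time: 32.0
tool_pos: [649.7, -240.6, 64.7]
tcp_rot: [0.618, 1.57, -2.581]
contact_force: [-8.0, 0.5, 5.1]
grip_width: 13.9
time: 32.25
tool_pos: [650.4, -241.0, 60.9]
tcp_rot: [2.282, 1.569, -0.917]
contact_force: [-6.4, 1.1, 9.2]
grip_width: 13.7
```

```bash
python3 -m handwheel '[[[0,0,0.15,0],[0,0,0.1,0],[0,0,0,0]]]' && python3 -m handwheel '[[[0.2,0,0,0],[0,0,0,0],[0,0,0,0]]]'
```

```text
time: 32.5
tool_pos: [647.8, -240.9, 61.1]
tcp_rot: [2.236, 1.569, -0.963]
contact_force: [-8.0, 1.2, 9.8]
grip_width: 14.4
time: 32.75
tool_pos: [648.3, -241.0, 60.4]
tcp_rot: [2.472, 1.567, -0.727]
contact_force: [-8.0, 1.4, 16.9]
grip_width: 13.8
```

```bash
python3 - <<'E'
from h import *
p,d=snap('scene','s15');q,_=snap('top','t15')
x0,y0=285,170
big=cv2.resize(p[y0:y0+70,x0:x0+85,::-1],None,fx=7,fy=7,interpolation=cv2.INTER_CUBIC)
cv2.imwrite('pics/m15.png',big)
E
python3 go.py 650.8 -240.8 54 -93.3
```

```text
t 32.85 pos [ 648.3 -241.    60.4] ydir -93.3 tilt 0.19 grip 13.7 F [-8.3  1.3 16.6]
turn 0.000  shift cm if turned first [ 0.64 -0.04 -0.25] | if before turn [ 0.64 -0.04 -0.25]
```

View pics/m15.png

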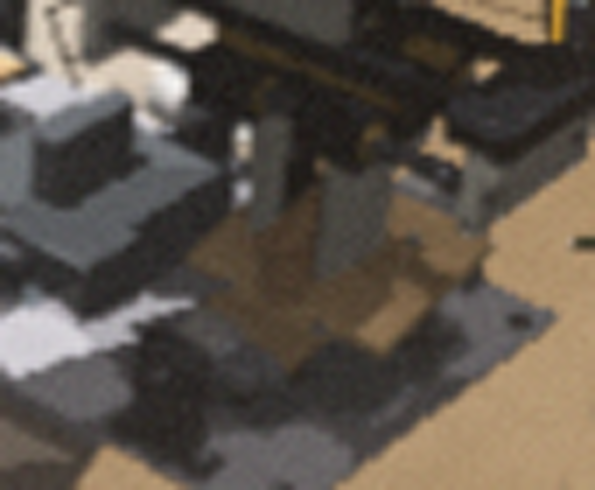

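```bash
python3 -m handwheel '[[[0,0,0,0],[0,0,0,0],[0,0,0,0],[0,0,0,0],[-1,0,0,0],[-2,0,0,0],[-4,0,0,0],[-4,0,0,0]]]' 0.4 && python3 -m handwheel '[[[0,0,4,0],[0,0,4,0],[0,0,4,0],[0,0,2,0],[0,0,0,0],[0,0,0,0]]]'
python3 - <<'E'
from h import *
np.set_printoptions(precision=3,suppress=True)
p,d=snap('scene','s16');q,dt=snap('top','t16')
cv2.imwrite('pics/m16.png',np.hstack([cv2.resize(p[160:250,280:380,::-1],None,fx=4,fy=5,interpolation=cv2.INTER_CUBIC),cv2.resize(q[140:230,270:370,::-1],None,fx=4,fy=5,interpolation=cv2.INTER_CUBIC)]))
P=cloud('top',dt)
[print(x) for x in rails('top',P,66,110,(560,750,-300,60))]
E
```

```text
time: 33.52
tool_pos: [647.1, -239.7, 166.3]
tcp_rot: [-0.456, 1.567, 2.628]
contact_force: [1.0, -0.0, 0.0]
grip_width: 36.6
time: 34.02
tool_pos: [508.1, -232.5, 167.5]
tcp_rot: [2.769, 1.569, -0.431]
contact_force: [0.0, -0.3, -0.6]
grip_width: 36.7
(99, [255.1, 175.0], [663.0, -11.0, 80.4], -2.7, [14.0, 60.0])
(77, [294.2, 176.2], [657.4, -126.8, 74.9], -4.2, [13.0, 50.0])
(16, [253.9, 202.3], [582.8, -5.4, 67.8], -76.4, [13.0, 19.0])
```

View pics/m16.png

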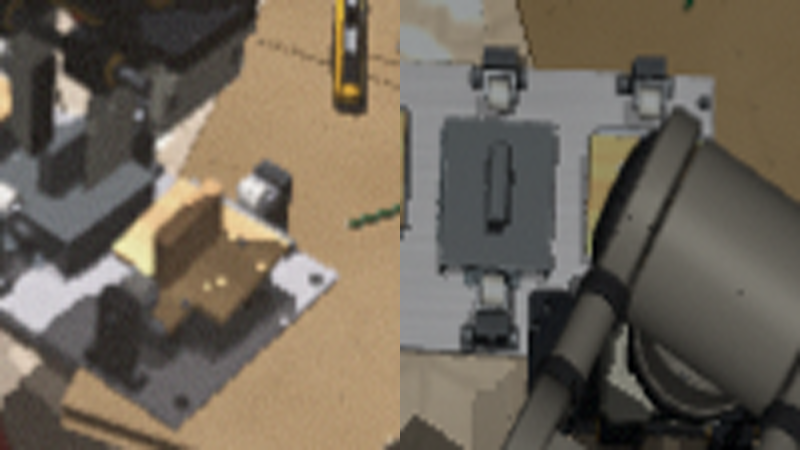

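```bash
python3 -m handwheel '[[[0,-2,1,0],[0,-4,1,0],[0,-4,1,0],[0,-4,1,0],[0,-4,1,0],[0,-4,0,0],[0,0,0,0],[0,0,0,0]]]'
python3 - <<'E'
from h import *
np.set_printoptions(precision=3,suppress=True)
p,d=snap('scene','s17');q,dt=snap('top','t17')
cv2.imwrite('pics/m17.png',np.hstack([cv2.resize(p[175:255,290:370,::-1],None,fx=5,fy=5,interpolation=cv2.INTER_CUBIC),cv2.resize(q[145:225,290:370,::-1],None,fx=5,fy=5,interpolation=cv2.INTER_CUBIC)]))
P=cloud('top',dt)
for z in(66,): [print(x) for x in rails('top',P,z,110,(560,750,-300,60))]
m=(P[:,:,2]>70)&(abs(P[:,:,0]-650)<40)&(abs(P[:,:,1]+240)<20)
Q=P[m]; A=np.c_[Q[:,:2]-[650,-240],np.ones(len(Q))]; print('rail plane dz/dx,dz/dy,z0',np.linalg.lstsq(A,Q[:,2],rcond=None)[0],Q[:,0].min(),Q[:,0].max())
m=(P[:,:,2]>35)&(P[:,:,2]<66)&(abs(P[:,:,0]-650)<57)&(abs(P[:,:,1]+240)<44)&(abs(P[:,:,1]+240)>14)
Q=P[m]; A=np.c_[Q[:,:2]-[650,-240],np.ones(len(Q))]; print('slab',np.linalg.lstsq(A,Q[:,2],rcond=None)[0],len(Q))
m=(P[:,:,2]>35)&(P[:,:,2]<66)&(abs(P[:,:,0]-664)<57)&(abs(P[:,:,1]+11)<44)&(abs(P[:,:,1]+11)>14)
Q=P[m]; A=np.c_[Q[:,:2]-[664,-11],np.ones(len(Q))]; print('slab st2',np.linalg.lstsq(A,Q[:,2],rcond=None)[0] if len(Q)>9 else len(Q),len(Q))
E
```

```text
time: 34.78
tool_pos: [471.9, -7.6, 166.4]
tcp_rot: [3.11, 1.57, -0.084]
contact_force: [-0.3, -0.1, -0.7]
grip_width: 37.0
(100, [255.1, 175.1], [662.8, -11.0, 80.1], -2.6, [14.0, 60.0])
(77, [294.2, 176.2], [657.2, -126.8, 75.5], -4.3, [13.0, 50.0])
(106, [332.2, 182.2], [634.3, -238.6, 82.6], -4.3, [14.0, 58.0])
rail plane dz/dx,dz/dy,z0 [ 0.1   -0.361 84.902] 610.9034564685844 660.8417649606397
slab [ 0.157 -0.01  54.57 ] 551
slab st2 [ 0.001  0.003 49.204] 553
```

View pics/m17.png

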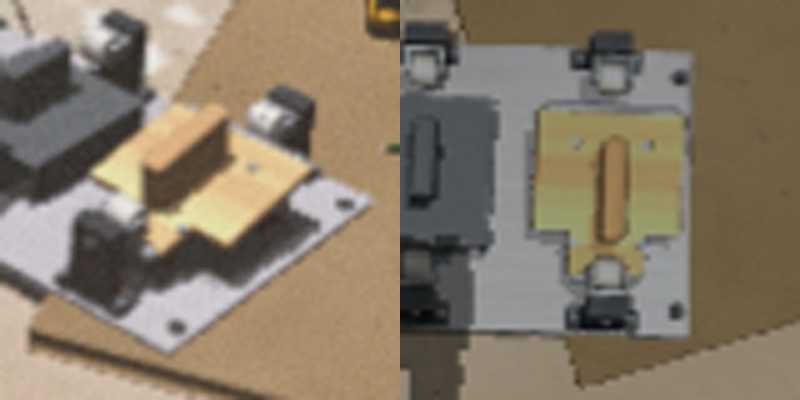

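Station 2's plate is home: level, slab top at 49.2 mm. The plate at station 0 slid about 16 mm to -x as the grip slackened. Its nose is under the front roller and its rear is up by about 9°. I'll regrip it, draw it to +x, lift it out, level it on the table and try again.

```bash
python3 go.py 637 -239 120 -93.8
```

```text
t 34.88 pos [471.8 -10.  166.2] ydir -93.2 tilt 0.04 grip 36.4 F [0.2 0.1 0.9]
turn 0.010  shift cm if turned first [  4.62  21.76 -18.  ] | if before turn [  4.62  21.94 -17.78]
```

```bash
python3 -m handwheel '[[[0,1.5,-1.2,0.01],[0,2.5,-2,0],[0,3,-2.6,0],[0,3,-2.6,0],[0,3,-2.6,0],[0,3,-2.6,0],[0,2.8,-2.2,0],[0,1.8,-1.4,0]]]' && python3 -m handwheel '[[[0,1.2,-0.8,0],[2.3,0,0,0],[2.3,0,0,0],[0,0,0,0],[0,0,0,0],[0,0,0,0]]]' && python3 go.py 637 -239 58 -93.8
```

```text
time: 35.55
tool_pos: [629.6, -232.4, 165.2]
tcp_rot: [2.085, 1.57, -1.128]
contact_force: [-0.1, 0.5, -0.1]
grip_width: 36.7
time: 36.05
tool_pos: [636.2, -240.5, 121.2]
tcp_rot: [2.74, 1.569, -0.47]
contact_force: [0.7, -0.2, 0.4]
grip_width: 36.7
t 36.05 pos [ 636.2 -240.5  121.2] ydir -93.9 tilt 0.08 grip 36.7 F [ 0.7 -0.2  0.4]
turn -0.002  shift cm if turned first [ 6.32 -0.16 -0.07] | if before turn [ 6.32 -0.16 -0.07]
```

```bash
python3 -m handwheel '[[[2,-0.1,0,0],[2,0,0,0],[1.5,0,0,0],[0.7,0,0,0],[0,0,0,0],[0,0,0,0]]]' && python3 -m handwheel '[[[0,0,0,0],[0,0,0,0],[0,0,0,0],[0,0,0,0],[0,0,0,0],[0,0,0,0]]]' 0 && python3 -m handwheel '[[[0,0,-0.3,0],[0,0,-0.3,0],[0,0,-0.3,0],[0,0,0,0]]]' && python3 -m handwheel '[[[0,0,-0.3,0],[0,0,-0.3,0],[0,0,0,0]]]'
```

```text
time: 36.55
tool_pos: [636.7, -238.6, 59.6]
tcp_rot: [2.763, 1.569, -0.446]
contact_force: [0.5, 0.2, 0.5]
grip_width: 36.8
time: 37.05
tool_pos: [636.5, -239.5, 59.3]
tcp_rot: [2.34, 1.568, -0.869]
contact_force: [-0.7, -5.0, 3.6]
grip_width: 13.7
time: 37.38
tool_pos: [639.4, -240.0, 57.1]
tcp_rot: [0.032, 1.557, 3.107]
contact_force: [-19.5, -6.4, 6.2]
grip_width: 13.9
time: 37.63
tool_pos: [643.2, -240.5, 56.5]
tcp_rot: [-0.021, 1.552, 3.052]
contact_force: [-23.2, -6.8, 6.7]
grip_width: 13.7
```

```bash
python3 -m handwheel '[[[-0.2,0,0,0],[-0.2,0,0,0],[0,0,0,0]]]' && python3 -m handwheel '[[[-0.2,0,0,0],[-0.2,0,0,0],[0,0,0,0]]]'
```

```text
time: 37.88
tool_pos: [647.9, -240.0, 59.5]
tcp_rot: [-0.059, 1.564, 3.015]
contact_force: [-4.8, -7.2, -7.4]
grip_width: 13.8
time: 38.13
tool_pos: [649.8, -238.4, 64.3]
tcp_rot: [-0.583, 1.566, 2.491]
contact_force: [-1.5, -0.3, -9.0]
grip_width: 14.2
```

Run:
```python
from h import *
p,d=snap('scene','s18')
cv2.imwrite('pics/m18.png',cv2.resize(p[170:250,285:375,::-1],None,fx=7,fy=7,interpolation=cv2.INTER_CUBIC))
```

View pics/m18.png

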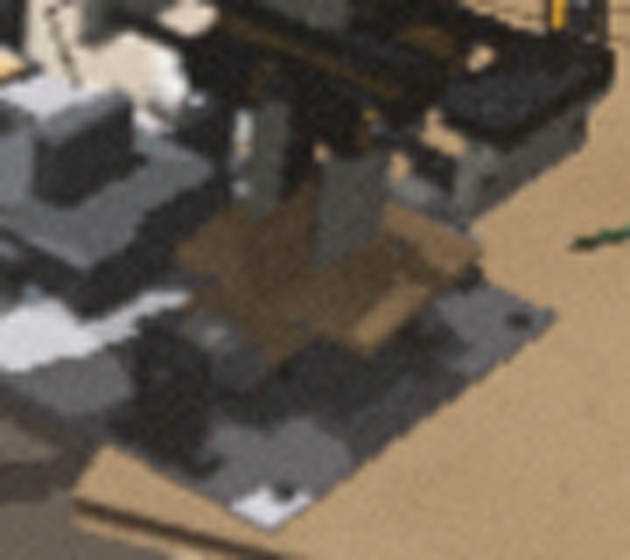

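```bash
python3 -m handwheel '[[[-0.3,0,0,0],[-0.3,0,0,0],[-0.3,0,0,0],[0,0,0,0]]]' && python3 -m handwheel '[[[-0.4,0,0,0],[-0.5,0,0,0],[-1,0,0,0],[-2,0,0,0],[-2.5,0,0,0],[-1.5,0,0,0],[0,0,0,0]]]'; python3 go.py 441 -382 150 -93.8;  python3 - <<'E'
from h import *
p,d=snap('scene','s19')
cv2.imwrite('pics/m19.png',cv2.resize(p[150:230,275:375,::-1],None,fx=7,fy=7,interpolation=cv2.INTER_CUBIC))
E
```

```text
time: 38.52
tool_pos: [651.5, -239.1, 77.2]
tcp_rot: [2.789, 1.569, -0.42]
contact_force: [-1.7, 0.7, -0.2]
grip_width: 13.7
time: 39.1
tool_pos: [653.2, -240.2, 159.9]
tcp_rot: [2.766, 1.561, -0.442]
contact_force: [0.5, 0.4, -3.4]
grip_width: 13.8
t 39.10 pos [ 653.2 -240.2  159.9] ydir -93.9 tilt 0.53 grip 13.8 F [ 0.5  0.4 -3.4]
turn -0.001  shift cm if turned first [ 0.99 15.55 20.23] | if before turn [ 0.99 15.57 20.21]
```

View pics/m19.png

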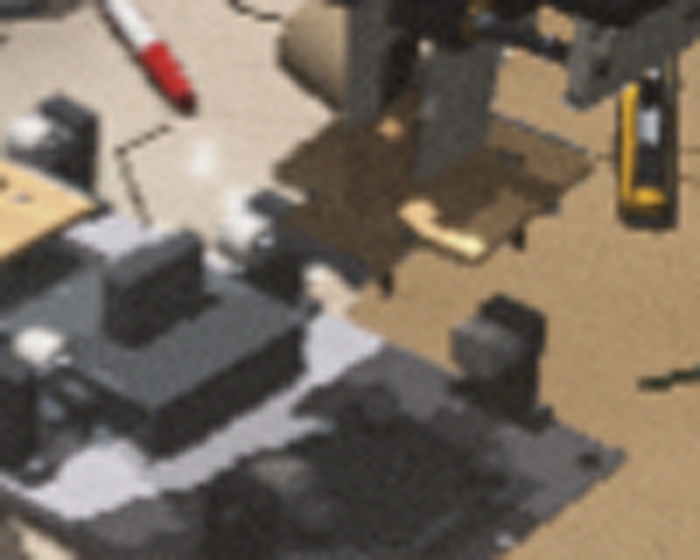

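```bash
python3 -m handwheel '[[[0,0.8,1,0],[0,1.7,2.2,0],[0,2.4,3.1,0],[0,2.4,3.1,0],[0,2.4,3.1,0],[0,2.4,3.1,0],[0,1.8,2.4,0],[0,1.2,1.5,0]]]' && python3 -m handwheel '[[[0,0.5,0.7,0],[0,0,0,0],[2.5,0,0,0],[3,0,0,0],[3,0,0,0],[1.5,0,0,0],[0,0,0,0],[0,0,0,0]]]' && python3 go.py 441 -382 40 -93.8;  python3 - <<'E'
from h import *
p,d=snap('scene','s20')
cv2.imwrite('pics/m20.png',cv2.resize(p[210:310,285:385,::-1],None,fx=6,fy=6,interpolation=cv2.INTER_CUBIC))
E
```

```text
time: 39.82
tool_pos: [442.8, -377.8, 152.9]
tcp_rot: [-0.492, 1.568, 2.58]
contact_force: [0.8, 0.2, -3.8]
grip_width: 13.8
time: 40.48
tool_pos: [439.7, -380.1, 53.3]
tcp_rot: [-0.991, 1.569, 2.084]
contact_force: [-1.2, -0.3, -2.5]
grip_width: 13.9
t 40.48 pos [ 439.7 -380.1   53.3] ydir -93.8 tilt 0.12 grip 13.9 F [-1.2 -0.3 -2.5]
turn 0.000  shift cm if turned first [ 1.33  0.18 -0.15] | if before turn [ 1.33  0.18 -0.15]
```

View pics/m20.png

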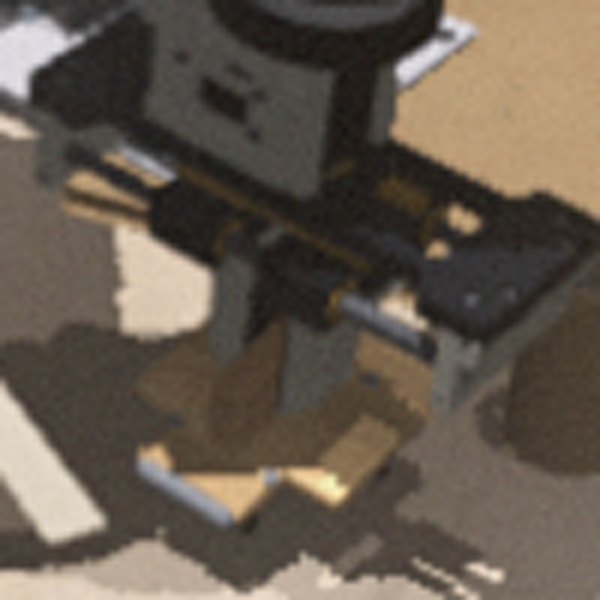

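```bash
python3 -m handwheel '[[[0.8,0,0,0],[0.7,0,0,0],[0,0,0,0],[0,0,0,0]]]' && python3 -m handwheel '[[[0.4,0,0,0],[0.2,0,0,0],[0,0,0,0]]]' && python3 -m handwheel '[[[0.3,0,0,0],[0.1,0,0,0],[0,0,0,0]]]'
```

```text
time: 40.87
tool_pos: [438.9, -381.1, 39.1]
tcp_rot: [-1.041, 1.57, 2.033]
contact_force: [0.6, 0.0, -4.6]
grip_width: 13.8
time: 41.12
tool_pos: [438.7, -381.1, 32.8]
tcp_rot: [-0.897, 1.57, 2.177]
contact_force: [0.0, -0.0, -5.3]
grip_width: 14.0
time: 41.37
tool_pos: [439.5, -381.7, 30.0]
tcp_rot: [2.513, 1.569, -0.696]
contact_force: [1.9, 1.4, 2.7]
grip_width: 14.0
```

```bash
python3 -m handwheel '[[[0.1,0,0,0],[0,0,0,0],[0,0,0,0],[0,0,0,0],[-2,0,0,0],[-3,0,0,0],[-4,0,0,0],[-4,0,0,0]]]' 0.5 && python3 -m handwheel '[[[0,-2,1,0],[0,-4,0,0],[0,-4,0,0],[0,-4,0,0],[0,-4,0,0],[0,-2,0,0],[0,0,0,0],[0,0,0,0]]]'
python3 - <<'E'
from h import *
np.set_printoptions(precision=3,suppress=True)
I={}
for c in('top','scene'): I[c],d=snap(c,c+'21'); 
P=cloud('top',np.load('pics/top21_d.npy'))
[print(x) for x in rails('top',P,42,66,(150,500,-500,250))]
out={c:I[c][:,:,::-1].copy() for c in I}
for cams in (['top'],['scene'],['top','scene']):
        p,s=fit(cams,I,PL3(),[439,-381,-.068],0,(15,8,.08)); print(cams,p,round(s,1))
for cc in I: draw(out[cc],cc,PL3(),p,0)
a=cv2.resize(out['top'][200:290,320:420],None,fx=4,fy=4,interpolation=cv2.INTER_CUBIC)
e=cv2.resize(out['scene'][225:315,285:385],None,fx=4,fy=4,interpolation=cv2.INTER_CUBIC)
cv2.imwrite('pics/m21.png',np.hstack([a,e]))
E
python3 go.py 441 -381 110 -93
```

```text
time: 42.03
tool_pos: [438.4, -380.8, 158.9]
tcp_rot: [-0.802, 1.568, 2.272]
contact_force: [-0.1, -1.2, -0.9]
grip_width: 46.1
time: 42.7
tool_pos: [442.6, -180.4, 158.5]
tcp_rot: [2.407, 1.57, -0.799]
contact_force: [-0.4, -1.2, -0.7]
grip_width: 45.7
(103, [381.0, 247.2], [440.5, -378.5, 50.3], -3.7, [13.0, 59.0])
(90, [249.2, 256.2], [424.8, 11.5, 56.8], -3.7, [14.0, 50.0])
(87, [198.7, 263.9], [405.9, 160.2, 56.2], -1.6, [14.0, 50.0])
['top'] [ 443.606 -381.04    -0.034] 315.3
['scene'] [ 439.89  -380.192    0.014] 335.3
['top', 'scene'] [ 438.874 -380.882   -0.058] 639.9
t 42.80 pos [ 442.6 -182.   158.4] ydir -93.9 tilt 0.05 grip 45.6 F [ 0.7  0.3 -0.1]
turn -0.015  shift cm if turned first [ 4.84 19.88 -0.88] | if before turn [ 4.84 19.87 -1.18]
```

View pics/m21.png

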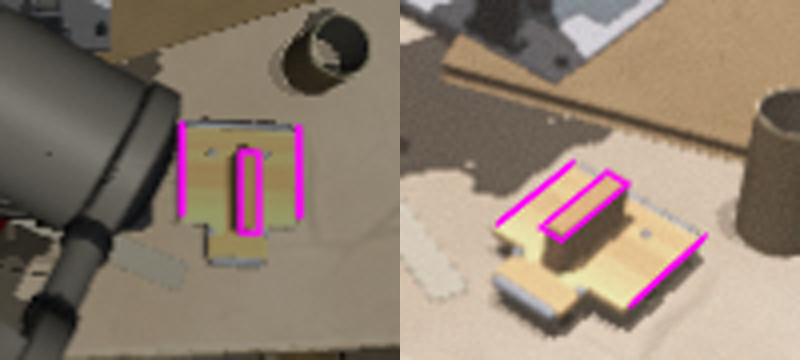

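```bash
python3 -m handwheel '[[[0,2,-0.1,0],[0,3.5,0,0],[0,3.8,0,0],[0,3.8,0,0],[0,3.4,0,0],[0,2.2,0,0],[2,1.2,0,0],[2.8,0,0,0]]]' && python3 -m handwheel '[[[2.5,0,0,0],[2.5,0,0,0],[0,0,0,0],[0,0,0,0],[0,0,0,0]]]' && python3 go.py 440.5 -380.5 24 -93.6
```

```text
time: 43.47
tool_pos: [430.0, -385.9, 111.5]
tcp_rot: [2.267, 1.563, -0.947]
contact_force: [-1.5, 0.7, -0.4]
grip_width: 46.1
time: 43.88
tool_pos: [430.3, -381.1, 61.3]
tcp_rot: [2.369, 1.569, -0.841]
contact_force: [0.2, -1.0, 0.4]
grip_width: 45.3
t 43.88 pos [ 430.3 -381.1   61.3] ydir -93.9 tilt 0.10 grip 45.3 F [ 0.2 -1.   0.4]
turn -0.005  shift cm if turned first [ 3.73 -0.12 -1.02] | if before turn [ 3.73 -0.13 -1.02]
```

```bash
python3 -m handwheel '[[[0,-0.1,-1,-0.005],[0,0,0,0],[1.2,0,0,0],[1.2,0,0,0],[0.9,0,0,0],[0.4,0,0,0],[0,0,0,0],[0,0,0,0]]]' && python3 -m handwheel '[[[0,0,0,0],[0,0,0,0],[0,0,0,0],[0,0,0,0],[0,0,0,0],[0,0,0,0]]]' 0 && python3 go.py 440.5 -380.5 24 -93.6;python3 -m handwheel '[[[-1,0,0,0],[-2.5,0,0,0],[-3,0,0,0],[-3,0,0,0],[-2.5,0,0,0],[-1,0,0,0],[0,0,0,0],[0,0,0,0]]]' && python3 go.py 649.8 -240.8 150 -93.3
```

```text
time: 44.55
tool_pos: [440.4, -379.5, 23.6]
tcp_rot: [2.567, 1.57, -0.636]
contact_force: [-0.4, 0.4, 0.0]
grip_width: 45.9
time: 45.05
tool_pos: [440.2, -379.7, 23.4]
tcp_rot: [2.193, 1.57, -1.011]
contact_force: [-0.1, -1.5, 1.2]
grip_width: 13.6
t 45.05 pos [ 440.2 -379.7   23.4] ydir -93.6 tilt 0.05 grip 13.6 F [-0.1 -1.5  1.2]
turn 0.001  shift cm if turned first [-0.06  0.07 -0.03] | if before turn [-0.06  0.07 -0.03]
time: 45.72
tool_pos: [439.6, -378.8, 152.4]
tcp_rot: [-0.874, 1.569, 2.205]
contact_force: [0.6, 0.7, -4.2]
grip_width: 14.0
t 45.72 pos [ 439.6 -378.8  152.4] ydir -93.6 tilt 0.08 grip 14.0 F [ 0.6  0.7 -4.2]
turn -0.005  shift cm if turned first [  0.24 -14.99 -20.19] | if before turn [  0.24 -15.08 -20.12]
```

```bash
python3 -m handwheel '[[[0,-0.8,-1,-0.005],[0,-1.5,-2,0],[0,-2.2,-3,0],[0,-2.4,-3.2,0],[0,-2.4,-3.2,0],[0,-2.2,-3,0],[0,-1.8,-2.4,0],[0,-1.1,-1.6,0]]]' && python3 -m handwheel '[[[0,-0.6,-0.8,0],[2,0,0,0],[2.5,0,0,0],[2,0,0,0],[0,0,0,0],[0,0,0,0],[0,0,0,0]]]' && python3 go.py 649.8 -240.8 75 -93.3
python3 - <<'E'
from h import *
p,d=snap('scene','s22')
o=bot.get_obs()['tool_pos']
x0,y0=275,160
big=cv2.resize(p[y0:y0+80,x0:x0+100,::-1],None,fx=7,fy=7,interpolation=cv2.INTER_CUBIC)
for q in [rect(-20,55,-45,45,20),rect(-55,-20,-23,23,20)]:
    uv=proj('scene',place(q,[o[0],o[1],-.058,o[2]-23.4])); cv2.polylines(big,[((uv-[x0,y0]+.5)*7-.5).round().astype(int)],True,(255,0,255),1)
cv2.imwrite('pics/m22.png',big)
E
```

```text
time: 46.38
tool_pos: [643.9, -242.6, 149.9]
tcp_rot: [-0.742, 1.566, 2.346]
contact_force: [-1.0, -0.2, -3.8]
grip_width: 14.0
time: 46.97
tool_pos: [650.6, -241.6, 88.8]
tcp_rot: [2.849, 1.57, -0.351]
contact_force: [0.5, -0.0, -3.6]
grip_width: 13.9
t 46.97 pos [ 650.6 -241.6   88.8] ydir -93.3 tilt 0.04 grip 13.9 F [ 0.5 -0.  -3.6]
turn -0.000  shift cm if turned first [ 1.38 -0.08  0.08] | if before turn [ 1.38 -0.08  0.08]
```

View pics/m22.png

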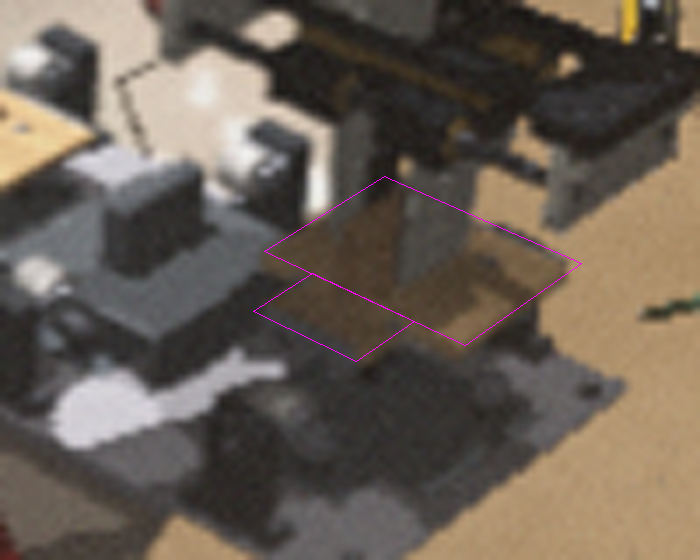

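```bash
python3 -m handwheel '[[[0.7,-0.05,0.1,0],[0.5,0,0,0],[0.2,0,0,0],[0,0,0,0]]]' && python3 -m handwheel '[[[0.2,0,0,0],[0,0,0,0],[0,0,0,0]]]' && python3 -m handwheel '[[[0.2,0,0,0],[0,0,0,0],[0,0,0,0]]]'
```

```text
time: 47.35
tool_pos: [648.8, -240.5, 73.8]
tcp_rot: [-0.323, 1.569, 2.762]
contact_force: [-0.5, -0.3, -3.7]
grip_width: 13.5
time: 47.6
tool_pos: [649.2, -240.8, 73.1]
tcp_rot: [2.104, 1.57, -1.095]
contact_force: [-5.8, 1.0, 3.0]
grip_width: 13.1
time: 47.85
tool_pos: [649.4, -240.9, 71.5]
tcp_rot: [2.508, 1.57, -0.691]
contact_force: [-4.7, 1.2, 3.7]
grip_width: 14.0
```

```bash
python3 -m handwheel '[[[0,0,0.1,0],[0,0,0.1,0],[0,0,0,0],[0,0,0,0]]]'; python3 -m handwheel '[[[0,0,0.1,0],[0,0,0,0],[0,0,0,0]]]'
```

```text
time: 48.18
tool_pos: [648.6, -240.8, 71.5]
tcp_rot: [2.857, 1.567, -0.342]
contact_force: [-0.6, 0.7, 5.9]
grip_width: 13.7
time: 48.43
tool_pos: [647.9, -240.9, 71.4]
tcp_rot: [2.856, 1.567, -0.343]
contact_force: [3.5, 0.8, 5.9]
grip_width: 13.5
```

```bash
python3 -m handwheel '[[[0,0,-0.07,0],[0.2,0,0,0],[0,0,0,0]]]' && python3 -m handwheel '[[[0.2,0,0,0],[0.1,0,0,0],[0,0,0,0]]]'&& python3 -m handwheel '[[[0.2,0,0,0],[0.1,0,0,0],[0,0,0,0]]]'
```

```text
time: 48.68
tool_pos: [648.0, -241.0, 69.3]
tcp_rot: [2.699, 1.568, -0.5]
contact_force: [0.5, -0.7, 7.6]
grip_width: 13.9
time: 48.93
tool_pos: [647.0, -240.8, 64.9]
tcp_rot: [0.927, 1.57, -2.272]
contact_force: [0.7, -1.1, 0.7]
grip_width: 13.8
time: 49.18
tool_pos: [646.2, -240.2, 60.5]
tcp_rot: [-0.379, 1.568, 2.706]
contact_force: [-0.2, -0.7, -5.4]
grip_width: 13.8
```

```bash
python3 -m handwheel '[[[0.2,0,0,0],[0.1,0,0,0],[0,0,0,0]]]'&& python3 -m handwheel '[[[0.2,0,0,0],[0.1,0,0,0],[0,0,0,0]]]' && python3 -m handwheel '[[[0.1,0,0,0],[0,0,0,0],[0,0,0,0]]]'
```

```text
time: 49.43
tool_pos: [646.2, -240.0, 57.5]
tcp_rot: [-0.427, 1.568, 2.657]
contact_force: [1.1, -0.8, -10.8]
grip_width: 14.0
time: 49.68
tool_pos: [646.3, -240.1, 54.9]
tcp_rot: [-0.429, 1.568, 2.655]
contact_force: [0.3, -0.6, -11.9]
grip_width: 14.1
time: 49.93
tool_pos: [646.5, -240.2, 54.4]
tcp_rot: [-0.465, 1.569, 2.619]
contact_force: [0.1, 0.7, -12.3]
grip_width: 13.8
```

```bash
python3 -m handwheel '[[[0.1,0,0,0],[0.1,0,0,0],[0,0,0,0]]]'&& python3 -m handwheel '[[[0.1,0,0,0],[0,0,0,0],[0,0,0,0]]]'; python3 -m handwheel '[[[0,0,0,0],[0,0,0,0],[0,0,0,0],[0,0,0,0],[-1,0,0,0],[-2,0,0,0],[-4,0,0,0],[-4,0,0,0]]]' 0.4 && python3 -m handwheel '[[[0,-2,2,0],[0,-3,3,0],[0,-3,3,0],[0,-3,3,0],[0,-3,3,0],[0,-3,3,0],[0,-3,2,0],[0,0,0,0]]]' && python3 -m handwheel '[[[0,-3,0,0],[0,-3,0,0],[0,0,0,0]]]'
cat > chk.py <<'E'
from h import *
import sys
np.set_printoptions(precision=3,suppress=True)
n=sys.argv[1]
p,d=snap('scene','s'+n);q,dt=snap('top','t'+n)
cv2.imwrite(f'pics/m{n}.png',np.hstack([cv2.resize(p[165:255,225:360,::-1],None,fx=3,fy=4.5,interpolation=cv2.INTER_CUBIC),cv2.resize(q[140:230,235:365,::-1],None,fx=3,fy=4.5,interpolation=cv2.INTER_CUBIC)]))
P=cloud('top',dt)
[print(x) for x in rails('top',P,66,110,(560,750,-300,60))]
for nm,x,y in(('st0',650,-240),('st1',657,-125.5),('st2',664,-11)):
    m=(P[:,:,2]>35)&(P[:,:,2]<66)&(abs(P[:,:,0]-x)<50)&(abs(P[:,:,1]-y)<40)&(abs(P[:,:,1]-y)>14)
    Q=P[m]; A=np.c_[Q[:,:2]-[x,y],np.ones(len(Q))]; print(nm,'slab dz/dx dz/dy z0',np.linalg.lstsq(A,Q[:,2],rcond=None)[0] if len(Q)>9 else '',len(Q))
E
python3 chk.py 23
```

```text
time: 50.18
tool_pos: [646.6, -240.7, 53.5]
tcp_rot: [0.355, 1.57, -2.844]
contact_force: [-3.3, -0.3, -7.8]
grip_width: 14.0
time: 50.43
tool_pos: [647.0, -240.9, 53.2]
tcp_rot: [2.057, 1.57, -1.142]
contact_force: [-5.4, -0.9, -0.9]
grip_width: 13.4
time: 51.1
tool_pos: [646.5, -240.0, 162.8]
tcp_rot: [-0.517, 1.568, 2.568]
contact_force: [1.5, -0.7, 0.1]
grip_width: 36.8
time: 51.77
tool_pos: [467.6, -28.3, 163.2]
tcp_rot: [-0.879, 1.568, 2.209]
contact_force: [1.1, -0.0, -0.0]
grip_width: 36.9
time: 52.02
tool_pos: [475.3, 30.7, 163.4]
tcp_rot: [-2.525, 1.568, 0.563]
contact_force: [-0.1, -0.1, -0.3]
grip_width: 36.6
(100, [255.2, 174.9], [663.3, -11.1, 79.9], -2.8, [14.0, 58.0])
(76, [294.1, 176.3], [657.2, -126.7, 74.8], -4.2, [13.0, 49.0])
(100, [332.0, 177.9], [648.3, -239.1, 79.1], -3.2, [12.0, 59.0])
st0 slab dz/dx dz/dy z0 [-0.     0.002 48.771] 451
st1 slab dz/dx dz/dy z0 [-0.005  0.003 44.852] 501
st2 slab dz/dx dz/dy z0 [ 0.003 -0.    49.154] 456
```

View pics/m23.png

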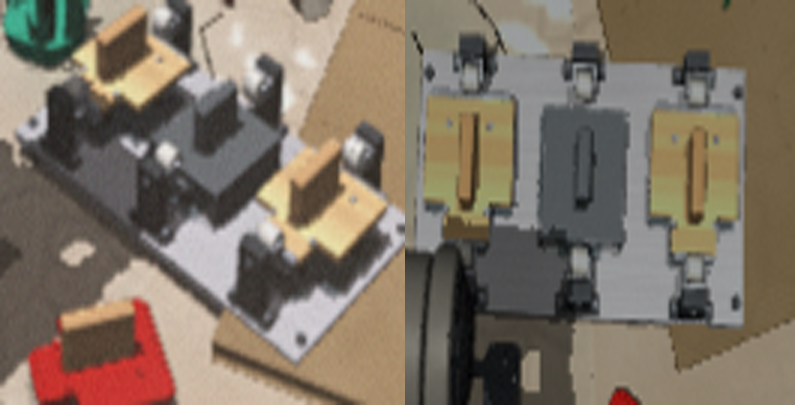

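Both slabs are level at about 49 mm, which is home. I'll move the arm clear and take a last overall look at the bystanders and covers.

```bash
python3 -m handwheel '[[[-3,-3,0,0],[-3,-3,0,0],[-3,-4,0,0],[-2,-4,0,0],[0,-4,0,0],[0,-4,0,0],[0,-4,0,0],[0,-4,0,0]]]' && python3 -m handwheel '[[[0,-2,0,0],[0,0,0,0],[0,0,0,0],[0,0,0,0]]]' && python3 chk.py 24
python3 - <<'E'
from h import *
cv2.imwrite('pics/m24t.png',np.load('pics/t24_p.npy')[:,:,::-1])
P0=cloud('top',np.load('pics/top0_d.npy'));P=cloud('top',np.load('pics/t24_d.npy'))
for A in(P0,P): print([x[1:3] for x in rails('top',A,25,130,(480,760,-500,350),40)][:14])
for l in('core','bottle','tub'): print(l,[(np.round(x['bbox']).tolist(),round(x['conf'],2)) for x in bot.find_in('top',l)][:1],[(np.round(x['bbox']).tolist(),round(x['conf'],2)) for x in bot.find_in('scene',l)][:1])
[print(x) for x in rails('top',P,42,66,(150,500,-500,250))]
E
```

```text
time: 52.78
tool_pos: [492.1, 316.9, 265.5]
tcp_rot: [-2.888, 1.569, 0.195]
contact_force: [1.3, -0.2, 0.1]
grip_width: 36.7
time: 53.12
tool_pos: [493.0, 334.6, 264.8]
tcp_rot: [1.598, 1.57, -1.602]
contact_force: [0.3, -0.5, 0.2]
grip_width: 36.5
(99, [255.1, 174.8], [663.5, -11.0, 79.9], -3.2, [15.0, 61.0])
(78, [294.1, 176.3], [657.0, -126.7, 75.2], -4.7, [13.0, 49.0])
(101, [332.0, 178.0], [647.9, -239.1, 79.4], -3.0, [12.0, 60.0])
st0 slab dz/dx dz/dy z0 [-0.001  0.    48.869] 451
st1 slab dz/dx dz/dy z0 [-0.004 -0.001 44.677] 502
st2 slab dz/dx dz/dy z0 [ 0.003  0.004 49.034] 459
[([160.8, 173.4], [677.8, 273.3, 77.2]), ([152.0, 151.2], [754.6, 309.4, 58.0]), ([256.8, 153.3], [736.7, -15.8, 59.5]), ([294.7, 154.7], [728.9, -131.0, 60.4]), ([331.9, 156.5], [720.6, -244.4, 59.3]), ([255.9, 180.9], [652.9, -11.0, 49.0]), ([293.9, 181.4], [648.3, -126.2, 48.4]), ([330.4, 184.3], [636.4, -236.7, 48.8]), ([148.3, 203.6], [585.6, 308.8, 76.9]), ([205.5, 214.4], [551.4, 139.3, 62.5]), ([402.2, 212.6], [541.2, -447.8, 59.0]), ([170.9, 213.6], [555.0, 241.3, 70.4])]
[([160.8, 173.3], [678.1, 273.8, 76.3]), ([152.1, 151.5], [754.3, 309.6, 56.6]), ([255.8, 175.5], [668.6, -11.2, 53.8]), ([294.3, 154.7], [728.7, -129.8, 61.0]), ([331.4, 179.1], [651.2, -240.1, 53.6]), ([293.9, 181.2], [648.8, -126.3, 48.8]), ([148.3, 203.8], [585.3, 308.9, 76.2]), ([205.5, 214.4], [551.4, 139.4, 62.5]), ([402.2, 212.6], [541.2, -447.7, 59.3]), ([170.9, 213.4], [555.3, 241.3, 71.1])]
core [] [([370.0, 247.0, 25.0, 42.0], 0.94)]
bottle [([166.0, 207.0, 18.0, 15.0], 0.62)] [([225.0, 157.0, 33.0, 21.0], 0.62)]
tub [([191.0, 153.0, 35.0, 27.0], 0.62)] [([224.0, 156.0, 32.0, 20.0], 0.72)]
(98, [309.0, 246.8], [448.3, -164.7, 50.9], -34.7, [14.0, 59.0])
(90, [249.2, 256.2], [424.8, 11.5, 56.4], -3.4, [14.0, 50.0])
(87, [198.7, 264.0], [405.4, 160.1, 56.7], -0.8, [14.0, 50.0])
```

View pics/m24t.png

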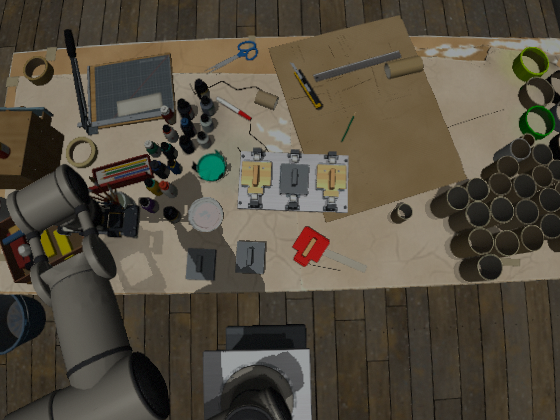

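View pics/s24.png

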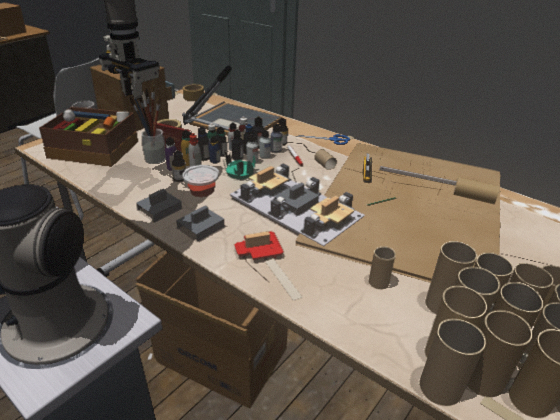

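The final pictures show plates at stations 2 and 0 (top px (255,175) and (332,178)), a cover on the middle station and two covers upright at (200,264) and (249,256). The bystanders are in place and the arm is clear, so I'm handing in.

```bash
python3 -c "
from plant import bot
print(bot.get_obs()['contact_force'],bot.close_job())"
```

```text
the job is handed in; nothing more can be done
[0.08969181 0.02789253 0.24325822] None
```

The job is handed in at about 53 s of the 210 s. Both plywood plates on the table now sit on stations of their own, left (station 2) and right (station 0), narrow end towards the robot. Their dust covers stand upright on the table, and the middle station kept its cover. There was no third plate, and I left the red look-alike alone.

- **One failed try:** the first attempt at station 0 went wrong. The plate slid about 16 mm towards the robot during the press, probably when the grip slackened, and stayed tilted with its nose under the front roller. I drew it out with up to about 23 N on the tool, set it level on the table, regripped it and seated it on the second try.
- **Plates:** depth readings put both slab tops level within 0.3°, at 48.9 mm (station 0) and 49.0 mm (station 2) against 49.3 mm when home.
- **Bystanders:** depth readings show the roll core and the nearest paint bottle within 0.5 mm of where they started; for the tub I only have the trained network's box, which is within about 3 pixels.
- **Disagreements:** in the last look the core was missed in the top picture, and the bottle label in the side view landed on the tub. I took both as detector errors. Station 0's plate lies about 1.5 mm nearer the robot than my first bed fit gave. That matches a bed angle about 0.5° larger, and the plate is level and at full depth.

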